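# Try the spring clips of a slide inspection stand and swing out the tired one

### The job

Before slides are loaded, try the three spring clips of the inspection stand one after the other from left to right (as the robot sees them): press each with the fingertips on the thumb pad at the middle of its leaf with about 5 N, hold for about a second and judge how far the leaf gives. One clip has lost its spring and gives about three times as far as the other two: swing that clip sideways on its post, to either side, right out to its stop, and leave the two sound clips over their windows. Never press or push a clip with more than 15 N, and do not move the small things that stand around.

Things in the scene. Friction and masses are not known exactly. Their poses are not given: they have to be found in the camera images.
- stand: Slide inspection stand, fixed: light box 190 (x) x 310 (y) x 45 mm, its aluminium top with three windows 56 (x) x 22 (y) mm centred at x = -46, y = +90, 0, -90 mm. Origin: centre of its underside; x to its back, y to its left, z up; its front (-x) faces the robot. Posts (14 mm) rise to 240 mm at x = +76, y = -140 and +140 mm and carry a lamp bar over the clips.
- stand_bar (a point): Middle of the front lower edge of the lamp bar (axes of the stand). The bar goes 52 mm back (+x), 150 mm to either side, 26 mm up; at its middle, 28 mm back, a lens of 24 mm hangs 7 mm lower and a camera stands on top. It hangs 125 mm over the thumb pads and 13 mm farther to the front than they, so an upright gripper does not fit: lean the tool back to the front by about 35 degrees.
- clip_a: Foot of one of three spring clips that look alike, on the light box (which place is whose varies; one clip is tired). Origin: on the clip's vertical pivot, at the light box's top face, 30 mm behind the stand's origin, y = -90, 0 or +90 mm; axes of the stand. Hub 17 mm wide, 34 mm high. Pressed on its pad, a sound clip gives 1 mm per 2.5 to 3.3 N, the tired one per about 0.9 N.
- clip_a_tip (a point): Tip of clip_a's steel leaf, 12 mm wide, 1.8 mm thick. The leaf bends at its root, 12 mm in front of the pivot and 26 mm over the light box's top, and slopes down by 15 degrees to this tip, 80 mm along, 5 mm over the window; a toe of 14 mm turns up beyond it. It springs back when let go; its stop is 0.3 rad (12 mm at the pad) down.
- clip_a_pad: Black rubber thumb pad of clip_a, 24 (along the leaf) x 14 x 4 mm, on the middle of the leaf, 40 mm from the root. Origin: centre of its underside; x along the leaf to its root, y across, z square out of the leaf (15 degrees to the front of vertical). It swings and dips with the leaf.
- clip_a_arm (a joint): Swing of clip_a about its vertical pivot, rad: 0 is straight to the front over its window; positive is counter-clockwise from above (the tip goes to -y, the right); stops at -0.7 and +0.7. Friction 0.09 N m: about 2 N at the pad turns it, and it stays where it is left.
- clip_b: Foot of one of three spring clips that look alike, on the light box (which place is whose varies; one clip is tired). Origin: on the clip's vertical pivot, at the light box's top face, 30 mm behind the stand's origin, y = -90, 0 or +90 mm; axes of the stand. Hub 17 mm wide, 34 mm high. Pressed on its pad, a sound clip gives 1 mm per 2.5 to 3.3 N, the tired one per about 0.9 N.
- clip_b_tip (a point): Tip of clip_b's steel leaf, 12 mm wide, 1.8 mm thick. The leaf bends at its root, 12 mm in front of the pivot and 26 mm over the light box's top, and slopes down by 15 degrees to this tip, 80 mm along, 5 mm over the window; a toe of 14 mm turns up beyond it. It springs back when let go; its stop is 0.3 rad (12 mm at the pad) down.
- clip_b_pad: Black rubber thumb pad of clip_b, 24 (along the leaf) x 14 x 4 mm, on the middle of the leaf, 40 mm from the root. Origin: centre of its underside; x along the leaf to its root, y across, z square out of the leaf (15 degrees to the front of vertical). It swings and dips with the leaf.
- clip_b_arm (a joint): Swing of clip_b about its vertical pivot, rad: 0 is straight to the front over its window; positive is counter-clockwise from above (the tip goes to -y, the right); stops at -0.7 and +0.7. Friction 0.09 N m: about 2 N at the pad turns it, and it stays where it is left.
- clip_c: Foot of one of three spring clips that look alike, on the light box (which place is whose varies; one clip is tired). Origin: on the clip's vertical pivot, at the light box's top face, 30 mm behind the stand's origin, y = -90, 0 or +90 mm; axes of the stand. Hub 17 mm wide, 34 mm high. Pressed on its pad, a sound clip gives 1 mm per 2.5 to 3.3 N, the tired one per about 0.9 N.
- clip_c_tip (a point): Tip of clip_c's steel leaf, 12 mm wide, 1.8 mm thick. The leaf bends at its root, 12 mm in front of the pivot and 26 mm over the light box's top, and slopes down by 15 degrees to this tip, 80 mm along, 5 mm over the window; a toe of 14 mm turns up beyond it. It springs back when let go; its stop is 0.3 rad (12 mm at the pad) down.
- clip_c_pad: Black rubber thumb pad of clip_c, 24 (along the leaf) x 14 x 4 mm, on the middle of the leaf, 40 mm from the root. Origin: centre of its underside; x along the leaf to its root, y across, z square out of the leaf (15 degrees to the front of vertical). It swings and dips with the leaf.
- clip_c_arm (a joint): Swing of clip_c about its vertical pivot, rad: 0 is straight to the front over its window; positive is counter-clockwise from above (the tip goes to -y, the right); stops at -0.7 and +0.7. Friction 0.09 N m: about 2 N at the pad turns it, and it stays where it is left.
- timer: White kitchen-type timer, 62 x 62 x 18 mm, lying on the worktop to the right of the stand; loose. Origin: centre of its underside.
- dropper_bottle: Brown dropper bottle with a black dropper, 31 mm in diameter, 107 mm high, upright to the left of the stand; loose. Origin: centre of its underside.
- tweezers: Steel tweezers, 130 x 12 x 8 mm, lying in front of the stand; loose. Origin: centre of its underside.
- vial_teal_0: Brown glass vial with a teal cap, 25 mm in diameter, 68 mm high, upright to the right of the stand, near its back; loose. Origin: centre of its underside.

How it is judged:
By the outcome, as a careful person would: the job done as asked, in the order asked, and still so for the second after the job is handed in, with the robot touching nothing.
It also fails if it takes over 61 s, if anything falls off the work surface, if the arm or the gripper's body presses on something with over 40 N, if the wrist force passes 120 N, or if a joint passes its speed limit or range.

### The arm

A 6-joint arm with a two-finger parallel gripper is mounted at the origin on a cart in front of the work surface, level with it; the furniture and walls round the work are solid. World frame = base frame: x ahead of the robot, y to its left, z up, the work surface at z = 0. Lengths are in m, angles in degrees, forces in N, time in s.
With the tool pointing down it reaches from about 0.3 to 0.85 m from the base axis. Payload 4.2 kg.
Tool frame: the origin (TCP) lies on the centre line of the jaws, within the pads' length; the fingertips stand 8 mm ahead of it and the grasp point (between the pads) lies 11 mm behind it; z points along the fingers, y is the line along which they close (so a half turn about z gives the same grasp; the last joint's range is limited). The gripper opens to 91 mm and grips with 3 to 60 N. Pads are 32 mm wide; open, the fingers measure 118 mm over their backs; the gripper's body (76 mm by 178 mm) begins 60 mm behind the grasp point.
Start: joints at [62.338, 18.312, 89.639, -0, 72.044, -1.146], TCP at [0.257, 0.515, 0.222] pointing down, gripper open.
Joint ranges: [-177.97, 177.97], [-48.28, 115.42], [12.27, 149.76], [-77.06, 257.06], [2.81, 150.46], [-146.56, 146.56]. Speed limits (degrees/s): [147.25, 147.25, 180, 180, 180, 180].

### API

Orientations are given as [roll, pitch, yaw] about the fixed x, y, z axes, in that order (R = Rz(yaw) Ry(pitch) Rx(roll)).
In Python, from bench import robot, optics, job gives the robot as it stands.
- The arm moves only by the tool apply_moves, never from a script. Its argument "steps" is a list of rows, each an object of numbers: "ax", "ay", "az": the turn, a rotation vector about the tool's x, y, z in units of 6 degrees (1.0 is 6 degrees); "dx", "dy", "dz": the shift along the tool's x, y, z in mm; "hand": the opening, from 0 (shut) to 1 (fully open). A call has 1 to 8 rows; each row is the pose to reach, as a shift and turn from the pose commanded when the call began, along the tool's axes at that moment; what a row does not reach only later rows make up. A row lasts 1/10 s, in which the tool goes at most 50 mm and 8.59 degrees, less where a joint would pass 70% of its speed; a pose out of reach is approached as far as the arm can. A call with a gripper value outside its range is refused whole. The fingers move at their own pace and stop on an object; "force" is the grip in N (left out, the last holds). Time passes only in rows, so rows that repeat a pose let the fingers close. It gives the time, the measured TCP pose, the force, the opening and the grip force at its end, in the units of the state.
- robot.observe(): the state, without advancing time (a new reading comes with each control period).
- optics.get_image(name): name is "scene" or "top"; returns a dict with "pixels" (420x560x3 uint8, blue, green, red), "mtx" (3x3 intrinsics, pixels), "R" (3x3) and "t" (3): a world point X has camera coordinates R X + t. Camera axes: x right, y down, z forward; pixel columns grow to the right and rows downward; lengths in m; the calibration is good to about 2 mm. A picture is of the moment at which its call begins. There is no depth.
- job.finish_job(): hands the job in; it is judged then, once.
The state is a dict: "t": time; "qpos": joint angles; "dq": joint speeds; "effort": joint torques, N m; "tcp_pos": TCP position; "tcp_rot": TCP orientation; "ft_force": force on the tool from outside, world axes, zero at the start; "ft_torque": the same for the moment, N m; "width": finger opening in m; "finger_force": force on a finger pad.
Only numpy, scipy, OpenCV 4.12 (cv2) and the standard library are available. Lean on these libraries where they do the work, as an engineer would, in place of code of your own. Each camera call takes 0.05 s, during which the arm holds its last target. There are 200 camera calls.

## Working session

There is one attempt and no reset: what is moved stays moved. The work goes in short steps, Python scripts to look and compute and a tool call to move; the robot and the scene stay as the last step left them, time stands still between calls to the robot, and variables do not carry over. Pictures are saved under pics/ and viewed, at most 10 in all, crops included, and the job is handed in when it is done.

Besides the shell and the picture viewer there is one more tool, called after "Emit:" as a command line: name --argument value ..., lists and objects as JSON in quotes. apply_moves: Moves the arm, as the interface text tells. Its arguments: {"type":"object","properties":{"steps":{"type":"array","items":{"type":"object","properties":{"ax":{"type":"number"},"ay":{"type":"number"},"az":{"type":"number"},"dx":{"type":"number"},"dy":{"type":"number"},"dz":{"type":"number"},"hand":{"type":"number"}}}},"force":{"type":"number"}},"required":["steps"]}

```bash
mkdir -p pics; ls; python3 - <<'E'
from bench import robot, optics, job
import cv2,numpy as np
np.set_printoptions(precision=4,suppress=True)
for n in("scene","top"):
    d=optics.get_image(n); cv2.imwrite(f"pics/{n}0.png",d["pixels"]); print(n,d["mtx"],d["R"],d["t"])
    np.savez(f"{n}0.npz",**d)
print(robot.observe())
E
```

```text
pics
scene [[423.6315   0.     282.4593]
 [  0.     423.6315 207.8228]
 [  0.       0.       1.    ]] [[ 0.7725 -0.6348 -0.019 ]
 [-0.272  -0.3037 -0.9131]
 [ 0.5738  0.7105 -0.4072]] [-0.4048  0.2886  0.6529]
top [[465.3071   0.     283.1591]
 [  0.     465.3071 211.6431]
 [  0.       0.       1.    ]] [[ 0.1786 -0.9839  0.007 ]
 [-0.9173 -0.1691 -0.3605]
 [ 0.3559  0.0579 -0.9327]] [-0.0766  0.5715  1.2074]
{'t': 0.1, 'qpos': array([62.3367, 18.3478, 89.6978, -0.0001, 72.0433, -1.1445]), 'dq': array([-0.0212, -0.0914, -0.1428,  0.0219,  0.1225, -0.0469]), 'effort': array([  0.0012, -41.3333, -23.251 ,   0.0729,   0.0421,  -0.    ]), 'tcp_pos': array([0.2565, 0.5141, 0.2212]), 'tcp_rot': array([-179.9111,   -0.0016,  153.4813]), 'ft_force': array([0.509 , 0.7042, 0.1373]), 'ft_torque': array([ 0.0765, -0.0014,  0.0024]), 'finger_force': 0.0, 'width': 0.0913460294732723}
```

View pics/scene0.png

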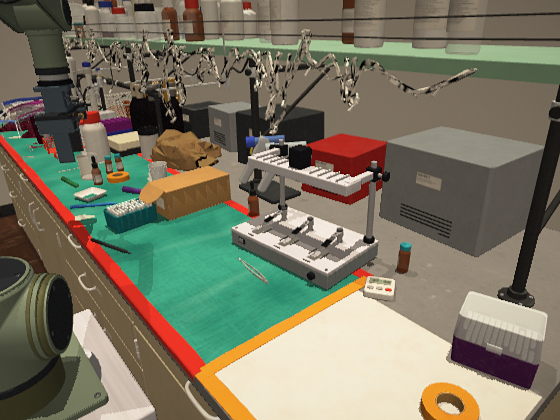

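View pics/top0.png

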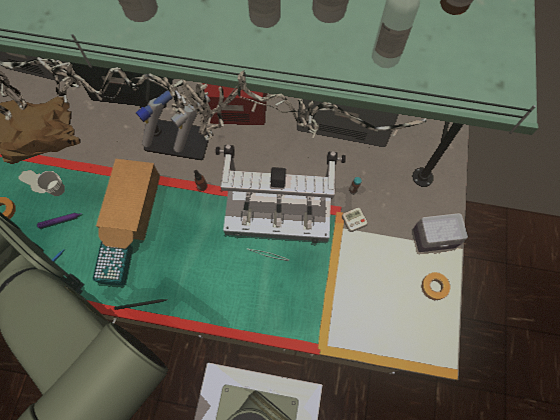

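The scene view shows the stand at about cols 230-390, rows 140-290. In the top view it is at cols 220-340, rows 145-242, with the clips at about (248,213), (278,213) and (308,215). Next I'll view enlarged crops.

```bash
python3 - <<'E'
import cv2,numpy as np
a=np.load("scene0.npz")["pixels"][180:290,225:385]; b=np.load("top0.npz")["pixels"][140:245,215:350]
cv2.imwrite("pics/cs.png",cv2.resize(a,None,fx=5,fy=5,interpolation=cv2.INTER_CUBIC))
cv2.imwrite("pics/ct.png",cv2.resize(b,None,fx=5.5,fy=5.5,interpolation=cv2.INTER_CUBIC))
E
```

```text
(no output)
```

View pics/cs.png

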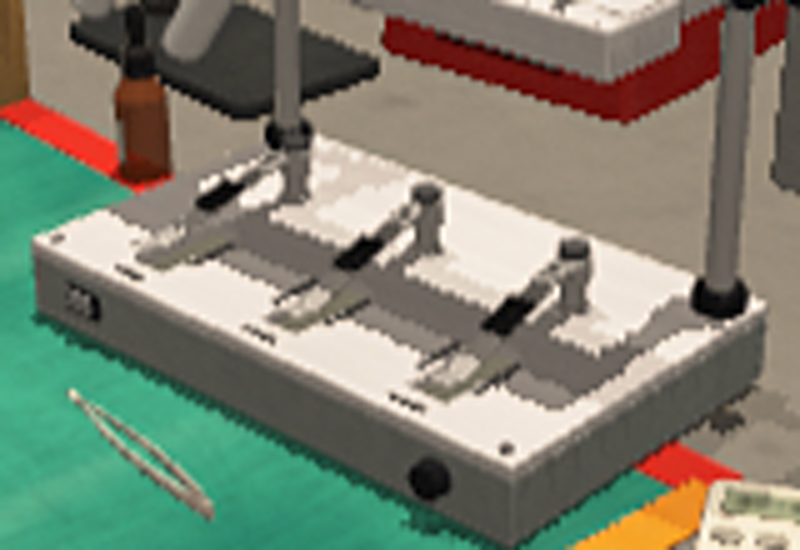

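View pics/ct.png

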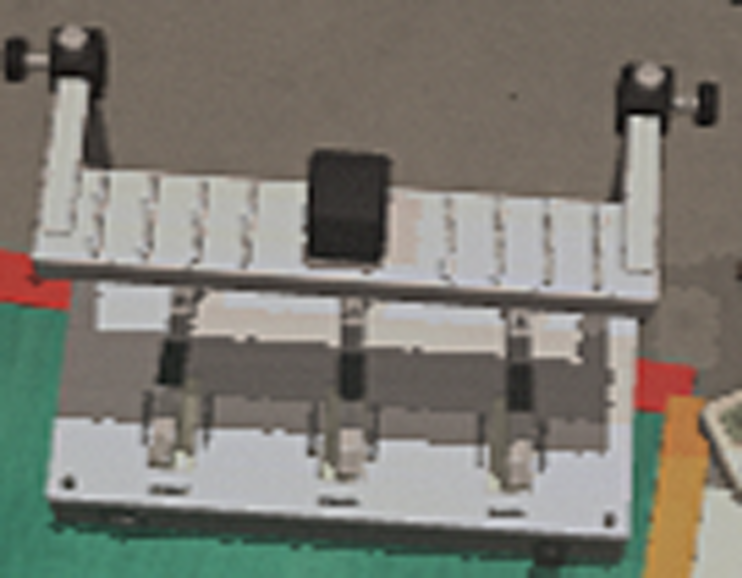

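The crops show black pads on the leaves. In the scene crop they are at (220,193), (360,252) and (510,314), and in the top crop at (172,362), (352,374) and (520,387). The front top corners of the box are at (35,242) and (512,468) in the scene crop, and (50,500) and (628,538) in the top crop. I'll triangulate these.

```bash
cat > h.py <<'E'
import cv2,numpy as np
np.set_printoptions(precision=4,suppress=True)
S=np.load("scene0.npz");T=np.load("top0.npz")
def tri(ps,pt):
    P=[d["mtx"]@np.c_[d["R"],d["t"]] for d in(S,T)]
    X=cv2.triangulatePoints(P[0],P[1],np.array(ps,float).T,np.array(pt,float).T); return (X[:3]/X[3]).T
def ray(d,p,z):
    c=-d["R"].T@d["t"]; v=d["R"].T@np.linalg.inv(d["mtx"])@np.r_[p,1]; return c+v*(z-c[2])/v[2]
E
python3 - <<'E'
from h import *
from scipy import ndimage
def blob(d,seeds,o,f,thr):
    g=d["pixels"].max(2); out=[]
    l,n=ndimage.label(g<thr)
    for s in seeds:
        u=np.array(s)/f+o-.5+.5/f; r,c=int(round(u[1])),int(round(u[0])); k=l[r,c]
        ys,xs=np.nonzero(l==k); w=thr-g[ys,xs].astype(float)
        out.append([(xs*w).sum()/w.sum(),(ys*w).sum()/w.sum()]); print(u,out[-1],len(xs),g[r,c])
    return out
a=blob(S,[(220,193),(360,252),(510,314)],(225,180),5,60)
b=blob(T,[(172,362),(352,374),(520,387)],(215,140),5.5,60)
print(tri(a,b))
cs=np.array([(35,242),(512,468),(765,303)])/5+(225,180)-.4; ct=np.array([(50,500),(628,538)])/5.5+(215,140)-.4
X=tri(cs[:2],ct);print(X)
print([ray(S,p,.045) for p in cs],[ray(T,p,.045) for p in ct])
for z in(.068,): print([ray(S,p,z) for p in a],[ray(T,p,z) for p in b])
E
```

```text
[268.6 218.2] [np.float64(268.41478260869565), np.float64(218.76)] 29 13
[296.6 230. ] [np.float64(296.3380884450785), np.float64(230.4201141226819)] 35 18
[326.6 242.4] [np.float64(326.14892379290285), np.float64(242.7632344386271)] 45 22
[245.8636 205.4091] [np.float64(245.7403400309119), np.float64(205.72952086553323)] 33 42
[278.5909 207.5909] [np.float64(278.34132841328415), np.float64(207.9022140221402)] 34 41
[309.1364 209.9545] [np.float64(308.963282937365), np.float64(210.03671706263498)] 41 45
[[ 0.5932  0.1411  0.0615]
 [ 0.6036  0.0456  0.0617]
 [ 0.6134 -0.0442  0.0617]]
[[ 0.5128  0.1909  0.0433]
 [ 0.5465 -0.1145  0.044 ]]
[array([0.5142, 0.1877, 0.045 ]), array([ 0.5478, -0.116 ,  0.045 ]), array([ 0.7361, -0.0936,  0.045 ])] [array([0.51  , 0.1915, 0.045 ]), array([ 0.5446, -0.1135,  0.045 ])]
[array([0.5873, 0.1301, 0.068 ]), array([0.5975, 0.0361, 0.068 ]), array([ 0.6075, -0.0526,  0.068 ])] [array([0.5892, 0.1409, 0.068 ]), array([0.5998, 0.0458, 0.068 ]), array([ 0.6094, -0.0433,  0.068 ])]
```

```bash
cat >> h.py <<'E'
from scipy.spatial.transform import Rotation as Ro
yaw=np.radians(6.25); xs=np.array([np.cos(yaw),np.sin(yaw),0]); ys=np.array([-np.sin(yaw),np.cos(yaw),0]); zh=np.array([0,0,1.])
def Rt(lean):
    l=np.radians(lean); z=np.sin(l)*xs-np.cos(l)*zh; return np.c_[np.cross(ys,z),ys,z]
def go(o,p,R):
    C=Ro.from_euler("xyz",o["tcp_rot"],degrees=True).as_matrix()
    d=C.T@(p-o["tcp_pos"])*1e3; a=np.degrees(Ro.from_matrix(C.T@R).as_rotvec())/6
    print("d",d.round(1),"a",a.round(3)); return d,a
def tcp(P,R,back=0,edge=16,tip=8): return np.array(P)-R@np.array([edge,0,tip+back])*1e-3
PAD=np.array([[.5932,.1411,.0640],[.6036,.0456,.0640],[.6134,-.0442,.0640]])
E
python3 - <<'E'
from h import *
from bench import robot
o=robot.observe();R=Rt(42)
p=tcp(PAD[0],R,100); print(p); go(o,p,R)
E
```

```text
[0.5332 0.1345 0.155 ]
d [-417.  -216.    66.6] a [-2.014 -6.809 -5.207]
```

Emit:
apply_moves --steps '[{"dx": -38,"dy": -30,"dz": -10,"hand": 0},{"dx": -80,"dy": -62,"dz": -25,"ax": -0.25,"ay": -0.85,"az": -0.65,"hand": 0},{"dx": -120,"dy": -95,"dz": -30,"ax": -0.5,"ay": -1.7,"az": -1.3,"hand": 0},{"dx": -160,"dy": -128,"dz": -30,"ax": -0.75,"ay": -2.55,"az": -1.95,"hand": 0},{"dx": -200,"dy": -160,"dz": -30,"ax": -1.0,"ay": -3.4,"az": -2.6,"hand": 0},{"dx": -240,"dy": -192,"dz": -30,"ax": -1.26,"ay": -4.25,"az": -3.25,"hand": 0},{"dx": -275,"dy": -220,"dz": -30,"ax": -1.5,"ay": -5.1,"az": -3.9,"hand": 0},{"dx": -305,"dy": -244,"dz": -30,"ax": -1.76,"ay": -5.96,"az": -4.56,"hand": 0}]' --force 20

```text
invalid input at $.steps[0]: expected keys ax, ay, az, dx, dy, dz, hand
```

```bash
python3 - <<'E'
from h import *
from bench import robot
o=robot.observe();R=Rt(42);print(o)
p=tcp(PAD[0],R,60); print(p); go(o,p,R)
E
```

```text
{'t': 0.1, 'qpos': array([62.3367, 18.3478, 89.6978, -0.0001, 72.0433, -1.1445]), 'dq': array([-0.0212, -0.0914, -0.1428,  0.0219,  0.1225, -0.0469]), 'effort': array([  0.0012, -41.3333, -23.251 ,   0.0729,   0.0421,  -0.    ]), 'tcp_pos': array([0.2565, 0.5141, 0.2212]), 'tcp_rot': array([-179.9111,   -0.0016,  153.4813]), 'ft_force': array([0.509 , 0.7042, 0.1373]), 'ft_torque': array([ 0.0765, -0.0014,  0.0024]), 'finger_force': 0.0, 'width': 0.0913460294732723}
[0.5598 0.1374 0.1252]
d [-439.6 -201.5   96.3] a [-2.014 -6.809 -5.207]
```

Emit:
apply_moves --steps '[{"dx": -38,"dy": -30,"dz": -10,"ax": 0,"ay": 0,"az": 0,"hand": 0},{"dx": -80,"dy": -62,"dz": -25,"ax": -0.25,"ay": -0.85,"az": -0.65,"hand": 0},{"dx": -120,"dy": -95,"dz": -30,"ax": -0.5,"ay": -1.7,"az": -1.3,"hand": 0},{"dx": -160,"dy": -128,"dz": -30,"ax": -0.75,"ay": -2.55,"az": -1.95,"hand": 0},{"dx": -200,"dy": -160,"dz": -30,"ax": -1.0,"ay": -3.4,"az": -2.6,"hand": 0},{"dx": -240,"dy": -192,"dz": -30,"ax": -1.26,"ay": -4.25,"az": -3.25,"hand": 0},{"dx": -275,"dy": -220,"dz": -30,"ax": -1.5,"ay": -5.1,"az": -3.9,"hand": 0},{"dx": -305,"dy": -244,"dz": -30,"ax": -1.76,"ay": -5.96,"az": -4.56,"hand": 0}]' --force 20

```text
t: 0.9
tcp_pos: [0.4205, 0.1587, 0.2521]
tcp_rot: [178.4, 37.1, -178.4]
ft_force: [0.7, -0.3, -1.6]
width: 0.0304
finger_force: 0.0
```

```bash
python3 - <<'E'
from h import *
from bench import robot
o=robot.observe();R=Rt(42);print(o)
p=tcp(PAD[0],R,60); print(p); go(o,p,R)
E
```

```text
{'t': 0.9, 'qpos': array([ 30.3733,  -9.2451, 126.1418, -29.7603,  32.4287, -40.7726]), 'dq': array([-75.8226, -24.9922,  46.0789, -21.1824, -95.2151, -78.1238]), 'effort': array([  8.3726, -13.6926, -24.3325,  -0.5974,  -0.1186,   1.1962]), 'tcp_pos': array([0.4205, 0.1587, 0.2521]), 'tcp_rot': array([ 178.4139,   37.1261, -178.4028]), 'ft_force': array([ 0.7276, -0.2584, -1.6214]), 'ft_torque': array([-0.0626,  0.376 , -0.023 ]), 'finger_force': 0.0, 'width': 0.030446594875450737}
[0.5598 0.1374 0.1252]
d [-33.9 -30.2 184.1] a [-0.23  -0.803 -0.609]
```

Emit:
apply_moves --steps '[{"dx": -8,"dy": -8,"dz": 40,"ax": -0.23,"ay": -0.8,"az": -0.61,"hand": 0},{"dx": -17,"dy": -15,"dz": 80,"ax": -0.23,"ay": -0.8,"az": -0.61,"hand": 0},{"dx": -26,"dy": -23,"dz": 120,"ax": -0.23,"ay": -0.8,"az": -0.61,"hand": 0},{"dx": -34,"dy": -30,"dz": 160,"ax": -0.23,"ay": -0.8,"az": -0.61,"hand": 0},{"dx": -34,"dy": -30,"dz": 184,"ax": -0.23,"ay": -0.8,"az": -0.61,"hand": 0},{"dx": -34,"dy": -30,"dz": 184,"ax": -0.23,"ay": -0.8,"az": -0.61,"hand": 0}]'

```text
t: 1.5
tcp_pos: [0.564, 0.1381, 0.1388]
tcp_rot: [179.8, 40.1, -174.2]
ft_force: [-0.1, 0.5, -1.4]
width: 0.0005
finger_force: 0.0
```

```bash
python3 - <<'E'
from h import *
from bench import robot,optics
o=robot.observe();R=Rt(42);print(o)
go(o,tcp(PAD[0],R,10),R)
d=optics.get_image("scene")["pixels"][120:280,225:385];e=optics.get_image("top")["pixels"][120:280,180:340]
cv2.imwrite("pics/n1.png",cv2.resize(np.hstack([d,e]),None,fx=2.5,fy=2.5,interpolation=cv2.INTER_CUBIC))
E
```

```text
{'t': 1.5, 'qpos': array([ 16.2902,  11.4391, 127.4456, -77.01  ,   6.6852,  -5.0345]), 'dq': array([ 1.4577, -3.7501,  2.6992,  0.0765,  0.6504, -0.0485]), 'effort': array([ -0.5184, -27.3659, -18.269 ,  -0.3474,  -0.2593,  -0.0021]), 'tcp_pos': array([0.564 , 0.1381, 0.1388]), 'tcp_rot': array([ 179.8021,   40.0506, -174.1709]), 'ft_force': array([-0.1267,  0.4829, -1.375 ]), 'ft_torque': array([0.0292, 0.4506, 0.0006]), 'finger_force': 0.0, 'width': 0.0005221879561350247}
d [10.3 -0.2 57.6] a [-0.013 -0.325 -0.053]
```

View pics/n1.png

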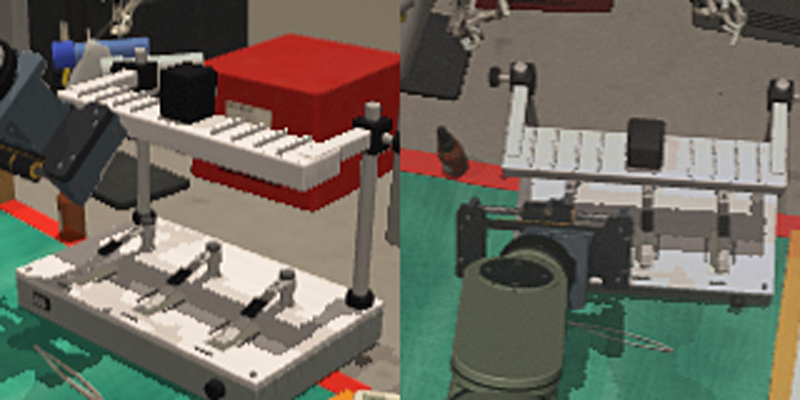

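The picture shows the closed gripper in front of the left clip and clear of the bar, with the bottle and clips untouched. However, joint 4 is at its limit because the wrist is nearly straight. I'll fit the kinematics so I can choose a workable branch and lean.

```bash
cat > k.py <<'E'
from h import *
from scipy.optimize import least_squares
D=[([62.3367,18.3478,89.6978,-.0001,72.0433,-1.1445],[.2565,.5141,.2212],[-179.9111,-.0016,153.4813]),
([30.3733,-9.2451,126.1418,-29.7603,32.4287,-40.7726],[.4205,.1587,.2521],[178.4139,37.1261,-178.4028]),
([16.2902,11.4391,127.4456,-77.01,6.6852,-5.0345],[.564,.1381,.1388],[179.8021,40.0506,-174.1709])]
E=lambda a,q:Ro.from_euler(a,q,degrees=True).as_matrix()
def fk(q,m):
    h,r,L1,L2,e,d=m
    A=E("z",q[0]);B=A@E("y",q[1]);C=B@E("y",q[2]);R=C@E("z",q[3])@E("y",q[4])@E("z",q[5]+90)
    return A@[r,0,h]+B@[0,0,L1]+C@[e,0,L2]+R@[0,0,d],R
def lim(q):
    lo=np.array([-177.97,-48.28,12.27,-77.06,2.81,-146.56]);hi=np.array([177.97,115.42,149.76,257.06,150.46,146.56]); return (q-lo>=0).all() and (hi-q>=0).all()
def ik(p,R,q0,m):
    f=lambda q:np.r_[(fk(q,m)[0]-p)*100,Ro.from_matrix(fk(q,m)[1].T@R).as_rotvec()*10]
    s=least_squares(f,q0,x_scale=30.); return s.x,abs(s.fun).max()
E
python3 - <<'E'
from k import *
for q,p,r in D: print((Ro.from_matrix(fk(q,[0]*6)[1].T@Ro.from_euler("xyz",r,degrees=True).as_matrix()).magnitude()*57.3).round(3))
s=least_squares(lambda m:np.concatenate([fk(q,m)[0]-p for q,p,r in D]),[.15,0,.4,.4,0,.25]); print(s.x,abs(s.fun).max()*1e3); np.save("m.npy",s.x)
m=s.x
for L in(30,33,35,38,42):
  R=Rt(L)
  for i in(0,1,2):
    for nm,RR,q0 in(("norm",R,[10,20,125,0,10,-90]),("flip+",R,[10,20,125,180,10,90]),("flip-",R@E("z",180),[10,20,125,180,10,-90])):
        q,e=ik(tcp(PAD[i],R,0),RR,q0,m); print(L,i,nm,q.round(1),lim(q),e.round(4))
E
```

```text
Traceback (most recent call last):
AttributeError: 'float' object has no attribute 'round'
```

```bash
python3 - <<'E'
from k import *
for q,p,r in D: print(Ro.from_matrix(fk(q,[0]*6)[1].T@Ro.from_euler("xyz",r,degrees=True).as_matrix()).magnitude()*57.3)
s=least_squares(lambda m:np.concatenate([fk(q,m)[0]-p for q,p,r in D]),[.15,0,.4,.4,0,.25]); print(s.x,abs(s.fun).max()*1e3); np.save("m.npy",s.x)
m=s.x
for L in(30,33,35,38,42):
  R=Rt(L)
  for i in(0,2):
    for nm,RR,q0 in(("norm",R,[10,20,125,0,10,-90]),("flip-",R@E("z",180),[10,20,125,180,10,-90])):
        q,e=ik(tcp(PAD[i],R,0),RR,q0,m); print(L,i,nm,q.round(1),lim(q),"%.4f"%e)
E
```

```text
0.00010820700233120184
4.384964350476349e-05
7.664786651491581e-05
[ 0.0926  0.0435  0.5533  0.3745 -0.0036  0.2813] 10.193200645847945
30 0 norm [ 15.3  20.8 119.9 -25.2  10.7 -57.3] True 0.0000
30 0 flip- [ 15.3  20.8 119.9 154.8 -10.7 -57.3] False 0.0000
30 2 norm [  -6.9   21.3  118.9   32.3   12.3 -133.2] True 0.0000
30 2 flip- [  -6.9   21.3  118.9  212.3  -12.3 -133.2] False 0.0000
33 0 norm [ 15.6  20.5 122.2 -47.4   6.9 -35. ] True 0.0000
33 0 flip- [ 15.6  20.5 122.2 132.6  -6.9 -35. ] False 0.0000
33 2 norm [  -7.3   21.   121.2   53.3    9.1 -154.3] False 0.0000
33 2 flip- [ -7.3  21.  121.2  53.3   9.1  25.7] True 0.0000
35 0 norm [ 15.8  20.4 123.7 -76.8   5.6  -5.4] True 0.0000
35 0 flip- [ 15.8  20.4 123.7 103.2  -5.6  -5.4] False 0.0000
35 2 norm [  -7.5   20.9  122.8   74.9    8.1 -176.1] False 0.0000
35 2 flip- [ -7.5  20.9 122.8  74.9   8.1   3.9] True 0.0000
38 0 norm [  16.    20.3  126.    56.8   -7.2 -138.8] False 0.0000
38 0 flip- [  16.    20.3  126.   236.8    7.2 -138.8] True 0.0000
38 2 norm [ -7.9  20.8 125.1 -70.9  -9.2 -30.6] False 0.0000
38 2 flip- [ -7.9  20.8 125.1 109.1   9.2 -30.6] True 0.0000
42 0 norm [  16.4   20.5  129.1   31.5  -13.  -113.3] False 0.0000
42 0 flip- [  16.4   20.5  129.1  211.5   13.  -113.3] True 0.0000
42 2 norm [ -8.4  21.  128.1 -44.3 -14.  -57.6] False 0.0000
42 2 flip- [ -8.4  21.  128.1 135.7  14.  -57.6] True 0.0000
```

Emit:
apply_moves --steps '[{"dx": 0,"dy": 0,"dz": -40,"ax": 0,"ay": 0,"az": 0,"hand": 0},{"dx": 0,"dy": 0,"dz": -80,"ax": 0,"ay": 0,"az": 0,"hand": 0},{"dx": 0,"dy": 0,"dz": -120,"ax": 0,"ay": 0,"az": 0,"hand": 0},{"dx": 0,"dy": 0,"dz": -150,"ax": 0,"ay": 0,"az": 0,"hand": 0},{"dx": 0,"dy": 0,"dz": -150,"ax": 0,"ay": 0,"az": 0,"hand": 0}]'

```text
t: 2.1
tcp_pos: [0.4635, 0.1284, 0.257]
tcp_rot: [179.6, 40.3, -174.1]
ft_force: [0.6, -0.0, 0.4]
width: 0.0001
finger_force: 0.0
```

```bash
python3 - <<'E'
from k import *
from bench import robot
o=robot.observe();print(o["qpos"],o["tcp_pos"],o["tcp_rot"],o["ft_force"])
q,p,r=o["qpos"],o["tcp_pos"],o["tcp_rot"]
D.append((q,p,r)); 
def g(q,m): # extra lateral offset
    A=E("z",q[0]);return fk(q,m[:6])[0]+A@[0,m[6],0]
s=least_squares(lambda m:np.concatenate([g(q,m)-p for q,p,r in D]),[.15,0,.4,.4,0,.25,0]);print(s.x,s.fun*1e3)
E
```

```text
[ 20.039   -7.9624 126.1798 -22.0095  23.8872 -58.8334] [0.4635 0.1284 0.257 ] [ 179.6299   40.2577 -174.1149] [ 0.5633 -0.0154  0.3625]
[0.1403 0.     0.5917 0.4169 0.0252 0.3276 0.0115] [-0.0035  0.0018 -0.0064  0.0151  0.0038  0.0272  0.0033 -0.0099 -0.0015
 -0.0182  0.0049 -0.0193]
```

```bash
cat >> k.py <<'E'
m=np.array([.1403,0,.5917,.4169,.0252,.3276,.0115])
fk0=fk
def fk(q,m=m):
    p,R=fk0(q,m[:6]); return p+E("z",q[0])@[0,m[6],0],R
E
python3 - <<'E'
from k import *
from bench import robot
q0=robot.observe()["qpos"]
R=Rt(45)@E("z",180)
for i in range(3):
  for b in(0,40,150):
    q,e=ik(tcp(PAD[i],R,b,edge=-16),R,[10,15,125,190,15,-100],m); print(i,b,q.round(1),lim(q),"%.1e"%e)
    if i==0 and b==150:q1=q
N=24
s=np.linspace(0,1,N+1); Q=q0+(q1-q0)*s[:,None]
Q[:,4]+=0
F=[fk(q) for q in Q]
rot=[np.degrees(Ro.from_matrix(F[k][1].T@F[k+1][1]).magnitude()) for k in range(N)]
print(max(rot),min(rot),(q1-q0)/N)
for k in range(0,N+1,3): print(F[k][0],F[k][1][:,2],Q[k].round(0))
for b in range(0,N,8):
  print("call from",b)
  p0,R0=F[b]
  for k in range(b+1,b+9):
    print((R0.T@(F[k][0]-p0)*1e3).round(0),(Ro.from_matrix(R0.T@F[k][1]).as_rotvec()*180/np.pi/6).round(2))
np.save("Q.npy",Q)
E
```

```text
0 0 [  15.8   21.1  130.9  202.6   17.9 -104.8] True 5.3e-09
0 40 [  16.6   15.9  132.6  209.7   14.9 -111.5] True 1.1e-10
0 150 [  19.4    0.7  134.5  273.8    9.3 -174.5] False 1.8e-12
1 0 [  1.4  20.7 131.8 168.7  17.7 -82.7] True 2.3e-09
1 40 [  1.   15.4 133.5 164.9  14.2 -79. ] True 4.0e-09
1 150 [ -0.4  -0.3 135.4  89.4   4.7  -4.1] True 2.9e-11
2 0 [-11.7  21.5 129.9 139.1  19.5 -63.7] True 1.2e-09
2 40 [-13.1  16.5 131.5 129.2  17.6 -54.5] True 3.3e-14
2 150 [-18.1   1.7 133.4  81.6  17.1  -9. ] True 2.7e-11
8.195134852285749 7.76611564470465 [-0.0258  0.3593  0.3457 12.3266 -0.6082 -4.8188]
[0.4633 0.1283 0.257 ] [ 0.6421  0.0727 -0.7631] [ 20.  -8. 126. -22.  24. -59.]
[0.4347 0.2039 0.2395] [ 0.5465  0.3017 -0.7812] [ 20.  -7. 127.  15.  22. -73.]
[0.4363 0.2649 0.2602] [ 0.5444  0.4866 -0.6833] [ 20.  -6. 128.  52.  20. -88.]
[0.4645 0.2895 0.2948] [ 0.625   0.5608 -0.5431] [  20.   -5.  129.   89.   18. -102.]
[0.5035 0.2733 0.318 ] [ 0.7396  0.5109 -0.4381] [  20.   -4.  130.  126.   17. -117.]
[0.5336 0.2288 0.3143] [ 0.8283  0.3754 -0.416 ] [  20.   -3.  131.  163.  
[... 500 characters left out ...]
-6. 151. -13.] [-4.52  1.41  7.99]
[-21. 158. -15.] [-4.95  1.36  9.23]
call from 8
[-7. 15.  2.] [-0.53 -0.18  1.18]
[-19.  27.   3.] [-1.   -0.42  2.37]
[-33.  35.   3.] [-1.43 -0.72  3.57]
[-49.  39.   2.] [-1.8  -1.05  4.78]
[-67.  38.   1.] [-2.11 -1.42  5.99]
[-84.  33.  -0.] [-2.36 -1.82  7.21]
[-101.   24.   -2.] [-2.56 -2.23  8.44]
[-116.   11.   -4.] [-2.69 -2.65  9.68]
call from 16
[-20.   2.   1.] [-0.17 -0.52  1.19]
[-41.   1.   1.] [-0.3  -1.04  2.39]
[-61.  -4.   0.] [-0.39 -1.57  3.58]
[-81. -12.  -1.] [-0.45 -2.09  4.78]
[-98. -24.  -4.] [-0.48 -2.6   5.99]
[-113.  -37.   -7.] [-0.48 -3.08  7.2 ]
[-125.  -52.  -10.] [-0.48 -3.54  8.41]
[-135.  -68.  -14.] [-0.46 -3.96  9.64]
```

```bash
python3 - <<'E'
from k import *
from bench import robot
q0=robot.observe()["qpos"]
q1=np.array([14,2,134,185,14,-93.])
N=24
s=np.linspace(0,1,N+1); Q=q0+(q1-q0)*s[:,None]
Q[:,4]=np.interp(s,[0,.35,.7,1],[q0[4],11,11,14])
F=[fk(q) for q in Q]
rot=[np.degrees(Ro.from_matrix(F[k][1].T@F[k+1][1]).magnitude()) for k in range(N)]
print(max(rot),min(rot),(q1-q0)/N)
for k in range(0,N+1,3): print(F[k][0],F[k][1][:,2],Q[k].round(0))
for b in range(0,N,8):
  print("call from",b)
  p0,R0=F[b]
  for k in range(b+1,b+9):
    print((R0.T@(F[k][0]-p0)*1e3).round(0),(Ro.from_matrix(R0.T@F[k][1]).as_rotvec()*180/np.pi/6).round(2))
np.save("Q.npy",Q)
E
```

```text
7.496812481971178 7.390766603238734 [-0.2516  0.4151  0.3258  8.6254 -0.412  -1.4236]
[0.4633 0.1283 0.257 ] [ 0.6421  0.0727 -0.7631] [ 20.  -8. 126. -22.  24. -59.]
[0.4557 0.1794 0.2453] [ 0.6032  0.2346 -0.7623] [ 19.  -7. 127.   4.  19. -63.]
[0.4657 0.2117 0.2514] [ 0.6196  0.3403 -0.7073] [ 19.  -5. 128.  30.  15. -67.]
[0.4831 0.2211 0.2584] [ 0.66    0.377  -0.6498] [ 18.  -4. 129.  56.  11. -72.]
[0.4924 0.2274 0.2582] [ 0.677   0.4046 -0.6147] [ 17.  -3. 130.  81.  11. -76.]
[0.5072 0.2221 0.2586] [ 0.7126  0.3976 -0.5781] [ 16.  -2. 131. 107.  11. -80.]
[0.5239 0.2067 0.2571] [ 0.7551  0.3602 -0.5478] [ 16.  -0. 132. 133.  12. -84.]
[0.5406 0.1809 0.253 ] [ 0.7989  0.2917 -0.5259] [ 15.   1. 133. 159.  13. -89.]
[0.5517 0.1423 0.2404] [ 0.8273  0.1845 -0.5306] [ 14.   2. 134. 185.  14. -93.]
call from 0
[ 6. 19.  4.] [-0.56  0.18  1.1 ]
[ 9. 36.  6.] [-1.07  0.33  2.23]
[ 9. 51.  8.] [-1.54  0.44  3.38]
[ 7. 65.  9.] [-1.96  0.51  4.54]
[ 2. 75. 10.] [-2.32  0.56  5.73]
[-5. 83. 12.] [-2.62  0.58  6.93]
[-12.  87.  14.] [-2.87  0.58  8.15]
[-20.  88.  16.] [-3.05  0.56  9.39]
call from 8
[-1.  3.  3.] [-0.18  0.01  1.22]
[0. 6. 6.] [-0.32  0.09  2.44]
[-0.  8.  9.] [-0.47  0.15  3.66]
[-2. 11. 12.] [-0.62  0.18  4.88]
[-5. 12. 14.] [-0.76  0.19  6.11]
[-10.  14.  17.] [-0.91  0.18  7.33]
[-15.  14.  19.] [-1.07  0.15  8.56]
[-22.  14.  21.] [-1.22  0.09  9.78]
call from 16
[-5.  5.  2.] [-0.2  -0.05  1.22]
[-10.  11.   4.] [-0.42 -0.06  2.43]
[-16.  18.   6.] [-0.66 -0.09  3.64]
[-24.  24.   8.] [-0.93 -0.13  4.85]
[-34.  30.   9.] [-1.22 -0.19  6.05]
[-45.  36.  10.] [-1.53 -0.27  7.24]
[-59.  41.  10.] [-1.87 -0.37  8.43]
[-73.  45.   9.] [-2.24 -0.49  9.61]
```

Emit:
apply_moves --steps '[{"dx": 6,"dy": 19,"dz": 0,"ax": -0.56,"ay": 0.18,"az": 1.1,"hand": 0},{"dx": 9,"dy": 36,"dz": 0,"ax": -1.07,"ay": 0.33,"az": 2.23,"hand": 0},{"dx": 9,"dy": 51,"dz": 0,"ax": -1.54,"ay": 0.44,"az": 3.38,"hand": 0},{"dx": 7,"dy": 65,"dz": -2,"ax": -1.96,"ay": 0.51,"az": 4.54,"hand": 0},{"dx": 2,"dy": 75,"dz": -4,"ax": -2.32,"ay": 0.56,"az": 5.73,"hand": 0},{"dx": -5,"dy": 83,"dz": -6,"ax": -2.62,"ay": 0.58,"az": 6.93,"hand": 0},{"dx": -12,"dy": 87,"dz": -8,"ax": -2.87,"ay": 0.58,"az": 8.15,"hand": 0},{"dx": -20,"dy": 88,"dz": -10,"ax": -3.05,"ay": 0.56,"az": 9.39,"hand": 0}]'

```text
t: 2.9
tcp_pos: [0.4638, 0.2169, 0.2768]
tcp_rot: [132.7, 11.9, 130.1]
ft_force: [0.5, -0.1, -0.4]
width: 0.0008
finger_force: 0.0
```

```bash
cat > plan.py <<'E'
from k import *
from bench import robot
def plan(q1,N,q5=None):
    o=robot.observe();q0=o["qpos"];print(q0.round(1),o["tcp_pos"],o["ft_force"])
    s=np.linspace(0,1,N+1); Q=q0+(np.array(q1,float)-q0)*s[:,None]
    if q5: Q[:,4]=np.interp(s,[0,.5,1],[q0[4],q5,q1[4]])
    F=[fk(q) for q in Q]
    print("maxrot",max(np.degrees(Ro.from_matrix(F[k][1].T@F[k+1][1]).magnitude()) for k in range(N)))
    p0,R0=F[0]
    for k in range(1,N+1): print(F[k][0].round(3),(R0.T@(F[k][0]-p0)*1e3).round(0),(Ro.from_matrix(R0.T@F[k][1]).as_rotvec()*180/np.pi/6).round(2))
E
python3 -c "
from plan import *
plan([14,-6,134,185,14,-93],15,11)"
```

```text
[ 18.7  -7.7 128.1  34.6  14.  -56.8] [0.4638 0.2169 0.2768] [ 0.5259 -0.0749 -0.377 ]
maxrot 7.925102677379652
[0.465 0.224 0.28 ] [4. 7. 1.] [-0.29  0.14  1.27]
[0.467 0.229 0.285] [ 5. 14.  1.] [-0.57  0.25  2.54]
[0.471 0.232 0.29 ] [ 4. 21.  2.] [-0.85  0.33  3.82]
[0.476 0.233 0.295] [ 1. 27.  2.] [-1.13  0.37  5.1 ]
[0.482 0.232 0.3  ] [-5. 33.  1.] [-1.39  0.39  6.38]
[0.487 0.228 0.305] [-12.  36.   1.] [-1.65  0.37  7.67]
[0.494 0.223 0.308] [-21.  38.   1.] [-1.89  0.33  8.96]
[0.499 0.217 0.311] [-29.  40.   0.] [-2.15  0.34 10.24]
[0.504 0.212 0.315] [-37.  42.  -1.] [-2.43  0.38 11.52]
[0.51  0.204 0.319] [-47.  43.  -2.] [-2.73  0.39 12.79]
[0.516 0.195 0.322] [-59.  42.  -4.] [-3.05  0.36 14.07]
[0.521 0.183 0.323] [-71.  39.  -6.] [-3.38  0.31 15.34]
[0.526 0.169 0.323] [-85.  34.  -8.] [-3.72  0.21 16.6 ]
[0.53  0.154 0.322] [-98.  26. -10.] [-4.08  0.08 17.87]
[0.533 0.138 0.319] [-112.   15.  -12.] [-4.44 -0.1  19.13]
```

Emit:
apply_moves --steps '[{"dx": 4,"dy": 7,"dz": -2,"ax": -0.29,"ay": 0.14,"az": 1.27,"hand": 0},{"dx": 5,"dy": 14,"dz": -5,"ax": -0.57,"ay": 0.25,"az": 2.54,"hand": 0},{"dx": 4,"dy": 21,"dz": -8,"ax": -0.85,"ay": 0.33,"az": 3.82,"hand": 0},{"dx": 1,"dy": 27,"dz": -11,"ax": -1.13,"ay": 0.37,"az": 5.1,"hand": 0},{"dx": -5,"dy": 33,"dz": -15,"ax": -1.39,"ay": 0.39,"az": 6.38,"hand": 0},{"dx": -12,"dy": 36,"dz": -18,"ax": -1.65,"ay": 0.37,"az": 7.67,"hand": 0},{"dx": -21,"dy": 38,"dz": -21,"ax": -1.89,"ay": 0.33,"az": 8.96,"hand": 0},{"dx": -29,"dy": 40,"dz": -24,"ax": -2.15,"ay": 0.34,"az": 10.24,"hand": 0}]'

```text
t: 3.7
tcp_pos: [0.4834, 0.2085, 0.3278]
tcp_rot: [128.1, -38.0, 92.1]
ft_force: [0.9, -0.5, 0.1]
width: 0.0004
finger_force: 0.0
```

```bash
python3 -c "
from plan import *
R=Rt(50)@E('z',180)
for b in (40,80,120):
  q,e=ik(tcp(PAD[0],R,b,edge=-16),R,[14,0,134,185,14,-93],m); print(b,q.round(1),e)
plan([15,-3,133,185,16,-93],8)"
```

```text
40 [  17.3   17.5  136.8  200.2   25.2 -101.2] 9.797718192317006e-13
80 [  18.4   12.   138.5  205.6   21.9 -106.1] 4.413136522884997e-13
120 [  19.7    6.2  139.7  214.8   18.2 -114.7] 4.7406523151494184e-12
[ 15.2 -10.  130.9  96.1  11.1 -57.6] [0.4834 0.2085 0.3278] [ 0.8558 -0.5043  0.0586]
maxrot 6.998429113113295
[0.49  0.211 0.328] [2. 4. 6.] [-0.13  0.14  1.12]
[0.498 0.211 0.329] [ 2.  9. 12.] [-0.31  0.26  2.23]
[0.507 0.208 0.33 ] [ 0. 17. 17.] [-0.54  0.33  3.34]
[0.517 0.202 0.329] [-5. 25. 23.] [-0.83  0.37  4.44]
[0.527 0.193 0.328] [-13.  34.  27.] [-1.16  0.35  5.54]
[0.536 0.182 0.324] [-25.  43.  31.] [-1.53  0.28  6.62]
[0.544 0.168 0.319] [-40.  52.  35.] [-1.94  0.16  7.7 ]
[0.551 0.151 0.31 ] [-58.  58.  37.] [-2.38 -0.02  8.76]
```

```bash
python3 -c "
from plan import *
plan([19.5,4,140,205,18,-106],11)"
```

```text
[ 15.2 -10.  130.9  96.1  11.1 -57.6] [0.4834 0.2085 0.3278] [ 0.8558 -0.5043  0.0586]
maxrot 5.8784610924064
[0.485 0.214 0.317] [-2. -8.  9.] [0.07 0.06 0.92]
[0.488 0.218 0.308] [ -5. -14.  17.] [0.09 0.09 1.84]
[0.491 0.219 0.298] [-11. -18.  25.] [0.05 0.06 2.75]
[0.495 0.218 0.287] [-18. -22.  33.] [-0.04 -0.01  3.65]
[0.5   0.214 0.276] [-28. -24.  40.] [-0.18 -0.14  4.54]
[0.504 0.208 0.264] [-40. -27.  47.] [-0.36 -0.33  5.42]
[0.507 0.199 0.25 ] [-56. -29.  52.] [-0.6  -0.58  6.27]
[0.509 0.189 0.235] [-74. -32.  57.] [-0.87 -0.9   7.11]
[0.51  0.176 0.218] [-94. -36.  60.] [-1.18 -1.28  7.92]
[0.508 0.161 0.2  ] [-117.  -42.   62.] [-1.53 -1.73  8.7 ]
[0.504 0.145 0.18 ] [-141.  -49.   62.] [-1.9  -2.25  9.46]
```

Emit:
apply_moves --steps '[{"dx": -2,"dy": -8,"dz": 9,"ax": 0.07,"ay": 0.06,"az": 0.92,"hand": 0},{"dx": -5,"dy": -14,"dz": 17,"ax": 0.09,"ay": 0.09,"az": 1.84,"hand": 0},{"dx": -11,"dy": -18,"dz": 25,"ax": 0.05,"ay": 0.06,"az": 2.75,"hand": 0},{"dx": -18,"dy": -22,"dz": 33,"ax": -0.04,"ay": -0.01,"az": 3.65,"hand": 0},{"dx": -28,"dy": -24,"dz": 40,"ax": -0.18,"ay": -0.14,"az": 4.54,"hand": 0},{"dx": -40,"dy": -27,"dz": 47,"ax": -0.36,"ay": -0.33,"az": 5.42,"hand": 0},{"dx": -56,"dy": -29,"dz": 52,"ax": -0.6,"ay": -0.58,"az": 6.27,"hand": 0},{"dx": -74,"dy": -32,"dz": 57,"ax": -0.87,"ay": -0.9,"az": 7.11,"hand": 0}]'

```text
t: 4.5
tcp_pos: [0.5094, 0.1877, 0.2342]
tcp_rot: [169.4, -57.7, 32.3]
ft_force: [0.6, 0.7, -0.0]
width: 0.0004
finger_force: 0.0
```

```bash
python3 -c "
from plan import *
o=robot.observe();print(o['qpos'].round(1),o['tcp_pos'],o['tcp_rot'],o['ft_force'])
for L,b in((50,100),(48,70),(46,50)):
  R=Rt(L)@E('z',180);p=tcp(PAD[0],R,b,edge=-16);print(L,b,p,ik(p,R,o['qpos'],m)[0].round(1));go(o,p,R)
"
```

```text
[ 18.2   0.2 137.5 175.   16.1 -92.7] [0.5094 0.1877 0.2342] [169.3774 -57.6628  32.3178] [ 0.6401  0.6926 -0.035 ]
50 100 [0.5212 0.1332 0.1457] [  19.     9.2  139.2  209.5   20.1 -109.7]
d [-85.   45.7  40.3] a [-1.753 -1.481  2.428]
48 70 [0.5462 0.136  0.1281] [  17.7   12.7  136.3  207.9   18.4 -109. ]
d [-87.8  51.3  70.3] a [-1.711 -1.811  2.46 ]
46 50 [0.5628 0.1378 0.1158] [  16.9   14.8  133.8  208.9   16.  -110.5]
d [-90.2  55.   90.6] a [-1.669 -2.142  2.491]
```

Emit:
apply_moves --steps '[{"dx": -18,"dy": 10,"dz": 12,"ax": -0.34,"ay": -0.36,"az": 0.49,"hand": 0},{"dx": -36,"dy": 20,"dz": 24,"ax": -0.68,"ay": -0.72,"az": 0.98,"hand": 0},{"dx": -54,"dy": 30,"dz": 36,"ax": -1.02,"ay": -1.08,"az": 1.47,"hand": 0},{"dx": -72,"dy": 40,"dz": 50,"ax": -1.36,"ay": -1.44,"az": 1.96,"hand": 0},{"dx": -88,"dy": 51,"dz": 70,"ax": -1.71,"ay": -1.81,"az": 2.46,"hand": 0},{"dx": -88,"dy": 51,"dz": 70,"ax": -1.71,"ay": -1.81,"az": 2.46,"hand": 0}]'

```text
t: 5.1
tcp_pos: [0.5472, 0.1365, 0.1273]
tcp_rot: [179.8, -47.9, 6.5]
ft_force: [0.2, 0.4, 0.0]
width: 0.0008
finger_force: 0.0
```

```bash
python3 -c "
from plan import *
o=robot.observe();print(o['qpos'].round(1),o['tcp_pos'],o['tcp_rot'],o['ft_force'])
for b in(10,0):
  R=Rt(46)@E('z',180);p=tcp(PAD[0],R,b,edge=-16);print(b,p);go(o,p,R)
"
```

```text
[  17.8   12.8  136.2  207.9   18.4 -109.1] [0.5472 0.1365 0.1273] [179.8334 -47.9301   6.5071] [0.2226 0.3745 0.0101]
10 [0.5914 0.1409 0.088 ]
d [ 0.6  0.5 59.3] a [-0.004 -0.322  0.029]
0 [0.5985 0.1417 0.0811]
d [ 0.3  0.5 69.3] a [-0.004 -0.322  0.029]
```

Tracking is exact now. I'll approach to 10 mm from the pad and look.

Emit:
apply_moves --steps '[{"dx": 0,"dy": 0,"dz": 20,"ax": 0,"ay": -0.1,"az": 0,"hand": 0},{"dx": 0,"dy": 0,"dz": 40,"ax": 0,"ay": -0.32,"az": 0,"hand": 0},{"dx": 0,"dy": 0,"dz": 59,"ax": 0,"ay": -0.32,"az": 0.03,"hand": 0},{"dx": 0,"dy": 0,"dz": 59,"ax": 0,"ay": -0.32,"az": 0.03,"hand": 0}]'

```text
t: 5.5
tcp_pos: [0.591, 0.1414, 0.0889]
tcp_rot: [180.0, -46.1, 6.4]
ft_force: [-0.2, -0.4, 0.9]
width: 0.0004
finger_force: 0.0
```

```bash
cat > look.py <<'E'
from plan import *
from bench import optics
import sys
o=robot.observe();print(o['t'],o['tcp_pos'],o['tcp_rot'],o['ft_force'])
R=Ro.from_euler("xyz",o["tcp_rot"],degrees=True).as_matrix()
c=[]
for n in("scene","top"):
    d=optics.get_image(n); im=d["pixels"].copy()
    X=o["tcp_pos"]+R@np.array([-.016,0,.008]); x=d["R"]@X+d["t"]; u=d["mtx"]@x/x[2]; u=u[:2].astype(int); print(n,u)
    c.append(cv2.resize(im[u[1]-40:u[1]+40,u[0]-40:u[0]+40],None,fx=5,fy=5,interpolation=cv2.INTER_CUBIC))
cv2.imwrite(sys.argv[1],np.hstack(c))
E
python3 look.py pics/n2.png
```

```text
5.5 [0.591  0.1414 0.0889] [179.9837 -46.1377   6.3605] [-0.2255 -0.3795  0.8655]
scene [265 216]
top [245 206]
```

View pics/n2.png

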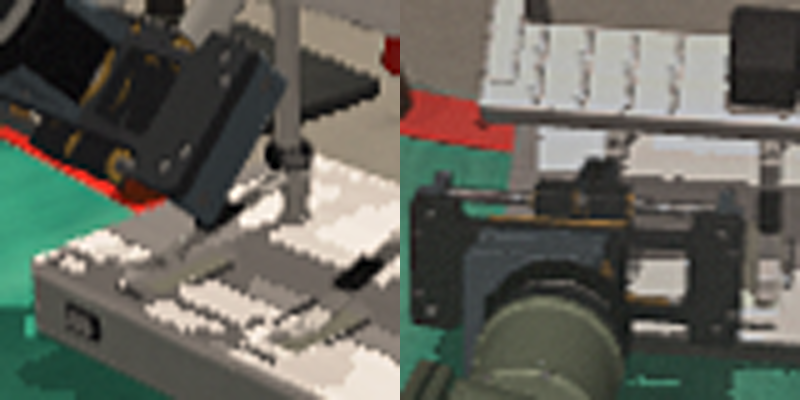

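The picture shows the fingertip's lower edge just above the left pad at crop point (210,225), centred on it, with the bar clear.

Emit:
apply_moves --steps '[{"dx": 0,"dy": 0,"dz": 4,"ax": 0,"ay": 0,"az": 0,"hand": 0},{"dx": 0,"dy": 0,"dz": 7,"ax": 0,"ay": 0,"az": 0,"hand": 0},{"dx": 0,"dy": 0,"dz": 7,"ax": 0,"ay": 0,"az": 0,"hand": 0}]'

```text
t: 5.9
tcp_pos: [0.5958, 0.1415, 0.0838]
tcp_rot: [-180.0, -46.1, 6.2]
ft_force: [-1.1, 0.5, 0.0]
width: 0.0005
finger_force: 0.0
```

Emit:
apply_moves --steps '[{"dx": -0.5,"dy": 0,"dz": 0.85,"ax": 0,"ay": 0,"az": 0,"hand": 0},{"dx": -1.0,"dy": 0,"dz": 1.7,"ax": 0,"ay": 0,"az": 0,"hand": 0},{"dx": -1.0,"dy": 0,"dz": 1.7,"ax": 0,"ay": 0,"az": 0,"hand": 0}]'

```text
t: 6.2
tcp_pos: [0.5964, 0.1414, 0.0816]
tcp_rot: [-180.0, -46.1, 6.2]
ft_force: [-1.2, 0.8, 0.7]
width: 0.0008
finger_force: 1.0
```

Emit:
apply_moves --steps '[{"dx": -0.5,"dy": 0,"dz": 0.85,"ax": 0,"ay": 0,"az": 0,"hand": 0},{"dx": -0.5,"dy": 0,"dz": 0.85,"ax": 0,"ay": 0,"az": 0,"hand": 0}]'

```text
t: 6.4
tcp_pos: [0.5966, 0.1414, 0.0807]
tcp_rot: [-180.0, -46.1, 6.2]
ft_force: [-3.3, -0.5, 3.2]
width: 0.0003
finger_force: 1.9
```

Emit:
apply_moves --steps '[{"dx": -0.25,"dy": 0,"dz": 0.43,"ax": 0,"ay": 0,"az": 0,"hand": 0},{"dx": -0.25,"dy": 0,"dz": 0.43,"ax": 0,"ay": 0,"az": 0,"hand": 0}]'

```text
t: 6.6
tcp_pos: [0.5968, 0.1415, 0.0803]
tcp_rot: [-180.0, -46.1, 6.2]
ft_force: [-3.5, 0.2, 4.4]
width: 0.0003
finger_force: 2.4
```

Emit:
apply_moves --steps '[{"dx": 0,"dy": 0,"dz": 0,"ax": 0,"ay": 0,"az": 0,"hand": 0},{"dx": 0,"dy": 0,"dz": 0,"ax": 0,"ay": 0,"az": 0,"hand": 0},{"dx": 0,"dy": 0,"dz": 0,"ax": 0,"ay": 0,"az": 0,"hand": 0},{"dx": 0,"dy": 0,"dz": 0,"ax": 0,"ay": 0,"az": 0,"hand": 0}]'

```text
t: 7.0
tcp_pos: [0.5968, 0.1415, 0.0802]
tcp_rot: [-180.0, -46.1, 6.2]
ft_force: [-3.3, -0.5, 4.0]
width: 0.0005
finger_force: 2.5
```

Emit:
apply_moves --steps '[{"dx": 0,"dy": 0,"dz": 0,"ax": 0,"ay": 0,"az": 0,"hand": 0},{"dx": 0,"dy": 0,"dz": 0,"ax": 0,"ay": 0,"az": 0,"hand": 0},{"dx": 0,"dy": 0,"dz": 0,"ax": 0,"ay": 0,"az": 0,"hand": 0},{"dx": 0,"dy": 0,"dz": 0,"ax": 0,"ay": 0,"az": 0,"hand": 0},{"dx": 0,"dy": 0,"dz": 0,"ax": 0,"ay": 0,"az": 0,"hand": 0},{"dx": 0,"dy": 0,"dz": 0,"ax": 0,"ay": 0,"az": 0,"hand": 0}]'

```text
t: 7.6
tcp_pos: [0.5968, 0.1415, 0.0801]
tcp_rot: [-180.0, -46.1, 6.2]
ft_force: [-3.0, 0.4, 3.8]
width: 0.0005
finger_force: 2.6
```

Emit:
apply_moves --steps '[{"dx": 0.5,"dy": 0,"dz": -2,"ax": 0,"ay": 0,"az": 0,"hand": 0},{"dx": 0.5,"dy": 0,"dz": -15,"ax": 0,"ay": 0,"az": 0,"hand": 0},{"dx": 0.5,"dy": 0,"dz": -32,"ax": 0,"ay": 0,"az": 0,"hand": 0},{"dx": 0.5,"dy": 0,"dz": -32,"ax": 0,"ay": 0,"az": 0,"hand": 0}]'

```text
t: 8.0
tcp_pos: [0.573, 0.1389, 0.1038]
tcp_rot: [-179.9, -46.1, 6.2]
ft_force: [0.0, -0.2, -0.2]
width: 0.0005
finger_force: 0.0
```

```bash
python3 -c "
from plan import *
o=robot.observe();print(o['qpos'].round(1),o['tcp_pos'],o['tcp_rot'],o['ft_force'])
for b in(30,5):
  R=Rt(46)@E('z',180);p=tcp(PAD[1],R,b,edge=-16);print(b,p,ik(p,R,o['qpos'],m)[0].round(1));go(o,p,R)
"
```

```text
[  16.6   17.   133.5  205.2   17.7 -106.9] [0.573  0.1389 0.1038] [-179.9318  -46.1062    6.1867] [ 0.0487 -0.2016 -0.1529]
30 [0.5875 0.0438 0.1019] [  1.1  17.  133.9 167.4  17.2 -81.5]
d [ 1.5 96.1  4.2] a [-0.004 -0.018 -0.007]
5 [0.6054 0.0458 0.0845] [  1.3  20.3 132.8 169.2  19.3 -83.3]
d [ 1.4 96.1 29.2] a [-0.004 -0.018 -0.007]
```

Emit:
apply_moves --steps '[{"dx": 0,"dy": 30,"dz": 0,"ax": 0,"ay": 0,"az": 0,"hand": 0},{"dx": 1,"dy": 64,"dz": 2,"ax": 0,"ay": 0,"az": 0,"hand": 0},{"dx": 1.5,"dy": 96,"dz": 4,"ax": 0,"ay": 0,"az": 0,"hand": 0},{"dx": 1.5,"dy": 96,"dz": 4,"ax": 0,"ay": 0,"az": 0,"hand": 0},{"dx": 1.5,"dy": 96,"dz": 18,"ax": 0,"ay": 0,"az": 0,"hand": 0},{"dx": 1.5,"dy": 96,"dz": 30,"ax": 0,"ay": 0,"az": 0,"hand": 0},{"dx": 1.5,"dy": 96,"dz": 30,"ax": 0,"ay": 0,"az": 0,"hand": 0}]'

```text
t: 8.7
tcp_pos: [0.608, 0.0466, 0.0821]
tcp_rot: [-179.9, -46.0, 6.2]
ft_force: [-0.9, -1.5, 1.1]
width: 0.0001
finger_force: 0.7
```

```bash
python3 look.py pics/n3.png; python3 -c "
from plan import *
o=robot.observe()
R=Rt(46)@E('z',180);p=tcp(PAD[1],R,0,edge=-16);print(p);go(o,p,R)
"
```

```text
8.7 [0.608  0.0466 0.0821] [-179.9475  -46.0369    6.2049] [-0.869  -1.5349  1.104 ]
scene [295 229]
top [278 207]
[0.6089 0.0462 0.0811]
d [-0.2  0.7  2.3] a [-0.007 -0.011  0.001]
```

View pics/n3.png

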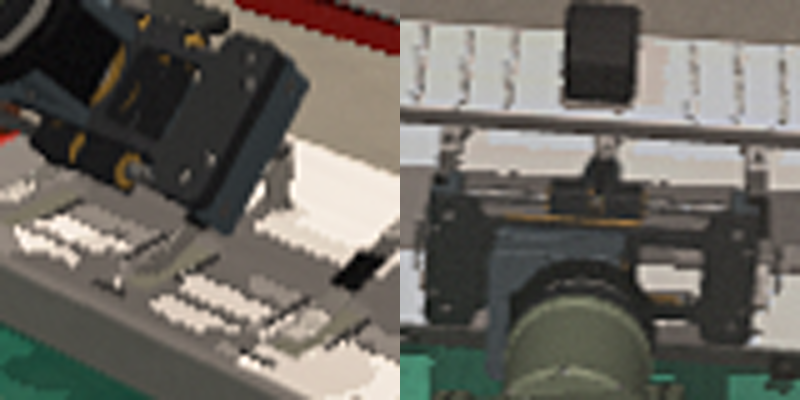

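The fingertip is already touching the middle pad lightly, at crop (205,225). I'll press along the pad normal.

Emit:
apply_moves --steps '[{"dx": -0.25,"dy": 0,"dz": 0.43,"ax": 0,"ay": 0,"az": 0,"hand": 0},{"dx": -0.5,"dy": 0,"dz": 0.85,"ax": 0,"ay": 0,"az": 0,"hand": 0},{"dx": -0.5,"dy": 0,"dz": 0.85,"ax": 0,"ay": 0,"az": 0,"hand": 0}]'

```text
t: 9.1
tcp_pos: [0.6073, 0.0464, 0.0822]
tcp_rot: [-180.0, -46.1, 6.3]
ft_force: [-0.7, 0.1, 0.9]
width: 0.0003
finger_force: 0.5
```

Emit:
apply_moves --steps '[{"dx": -0.25,"dy": 0,"dz": 0.43,"ax": 0,"ay": 0,"az": 0,"hand": 0},{"dx": -0.25,"dy": 0,"dz": 0.43,"ax": 0,"ay": 0,"az": 0,"hand": 0}]'

```text
t: 9.3
tcp_pos: [0.6075, 0.0463, 0.0817]
tcp_rot: [-180.0, -46.1, 6.2]
ft_force: [-1.4, 2.0, 2.2]
width: 0.0004
finger_force: 0.9
```

Emit:
apply_moves --steps '[{"dx": -0.25,"dy": 0,"dz": 0.43,"ax": 0,"ay": 0,"az": 0,"hand": 0},{"dx": -0.5,"dy": 0,"dz": 0.85,"ax": 0,"ay": 0,"az": 0,"hand": 0},{"dx": -0.5,"dy": 0,"dz": 0.85,"ax": 0,"ay": 0,"az": 0,"hand": 0}]'

```text
t: 9.6
tcp_pos: [0.6078, 0.0462, 0.0807]
tcp_rot: [-180.0, -46.1, 6.2]
ft_force: [-2.7, 1.7, 3.3]
width: 0.0004
finger_force: 1.9
```

Emit:
apply_moves --steps '[{"dx": 0,"dy": 0,"dz": 0,"ax": 0,"ay": 0,"az": 0,"hand": 0}]'

```text
t: 9.7
tcp_pos: [0.6078, 0.0461, 0.0807]
tcp_rot: [-180.0, -46.1, 6.2]
ft_force: [-2.2, 1.5, 5.1]
width: 0.0006
finger_force: 1.9
```

Emit:
apply_moves --steps '[{"dx": -0.3,"dy": 0,"dz": 0.5,"ax": 0,"ay": 0,"az": 0,"hand": 0},{"dx": -0.3,"dy": 0,"dz": 0.5,"ax": 0,"ay": 0,"az": 0,"hand": 0},{"dx": -0.3,"dy": 0,"dz": 0.5,"ax": 0,"ay": 0,"az": 0,"hand": 0}]'

```text
t: 10.0
tcp_pos: [0.6079, 0.0461, 0.0801]
tcp_rot: [-180.0, -46.1, 6.2]
ft_force: [-3.2, 0.7, 4.7]
width: 0.0004
finger_force: 2.5
```

Emit:
apply_moves --steps '[{"dx": 0,"dy": 0,"dz": 0,"ax": 0,"ay": 0,"az": 0,"hand": 0},{"dx": 0,"dy": 0,"dz": 0,"ax": 0,"ay": 0,"az": 0,"hand": 0},{"dx": 0,"dy": 0,"dz": 0,"ax": 0,"ay": 0,"az": 0,"hand": 0},{"dx": 0,"dy": 0,"dz": 0,"ax": 0,"ay": 0,"az": 0,"hand": 0},{"dx": 0,"dy": 0,"dz": 0,"ax": 0,"ay": 0,"az": 0,"hand": 0},{"dx": 0,"dy": 0,"dz": 0,"ax": 0,"ay": 0,"az": 0,"hand": 0},{"dx": 0,"dy": 0,"dz": 0,"ax": 0,"ay": 0,"az": 0,"hand": 0},{"dx": 0,"dy": 0,"dz": 0,"ax": 0,"ay": 0,"az": 0,"hand": 0}]'

```text
t: 10.8
tcp_pos: [0.608, 0.0461, 0.08]
tcp_rot: [-180.0, -46.1, 6.2]
ft_force: [-3.8, 0.8, 5.1]
width: 0.0003
finger_force: 2.6
```

Emit:
apply_moves --steps '[{"dx": 0.5,"dy": 0,"dz": -2,"ax": 0,"ay": 0,"az": 0,"hand": 0},{"dx": 0.5,"dy": 0,"dz": -15,"ax": 0,"ay": 0,"az": 0,"hand": 0},{"dx": 0.5,"dy": 0,"dz": -32,"ax": 0,"ay": 0,"az": 0,"hand": 0},{"dx": 0.5,"dy": 0,"dz": -32,"ax": 0,"ay": 0,"az": 0,"hand": 0}]'

```text
t: 11.2
tcp_pos: [0.584, 0.0433, 0.1034]
tcp_rot: [180.0, -46.1, 6.2]
ft_force: [-0.3, -0.1, 0.0]
width: 0.0005
finger_force: 0.0
```

```bash
python3 -c "
from plan import *
o=robot.observe();print(o['qpos'].round(1),o['tcp_pos'],o['tcp_rot'],o['ft_force'])
for b in(30,5):
  R=Rt(46)@E('z',180);p=tcp(PAD[2],R,b,edge=-16);print(b,p,ik(p,R,o['qpos'],m)[0].round(1));go(o,p,R)
"
```

```text
[  1.   16.6 134.3 167.4  17.3 -81.5] [0.584  0.0433 0.1034] [179.9997 -46.0702   6.2049] [-0.272  -0.1078  0.0224]
30 [ 0.5973 -0.046   0.1019] [-12.9  18.  131.9 135.5  19.7 -60.8]
d [ 1.3 90.2  3.6] a [ 0.005 -0.012 -0.005]
5 [ 0.6152 -0.044   0.0845] [-12.1  21.2 130.8 140.8  21.  -65.6]
d [ 1.3 90.2 28.6] a [ 0.005 -0.012 -0.005]
```

The middle clip is sound too, giving about 2.3 mm. The right clip should be the tired one, and I'll press it to confirm.

Emit:
apply_moves --steps '[{"dx": 0,"dy": 30,"dz": 0,"ax": 0,"ay": 0,"az": 0,"hand": 0},{"dx": 1,"dy": 60,"dz": 2,"ax": 0,"ay": 0,"az": 0,"hand": 0},{"dx": 1,"dy": 90,"dz": 4,"ax": 0,"ay": 0,"az": 0,"hand": 0},{"dx": 1,"dy": 90,"dz": 4,"ax": 0,"ay": 0,"az": 0,"hand": 0},{"dx": 1,"dy": 90,"dz": 18,"ax": 0,"ay": 0,"az": 0,"hand": 0},{"dx": 1,"dy": 90,"dz": 28.5,"ax": 0,"ay": 0,"az": 0,"hand": 0},{"dx": 1,"dy": 90,"dz": 28.5,"ax": 0,"ay": 0,"az": 0,"hand": 0},{"dx": 1,"dy": 90,"dz": 28.5,"ax": 0,"ay": 0,"az": 0,"hand": 0}]'

```text
t: 12.0
tcp_pos: [0.6159, -0.0429, 0.0831]
tcp_rot: [-180.0, -46.0, 6.2]
ft_force: [0.1, 0.3, -0.3]
width: 0.0001
finger_force: 0.0
```

Emit:
apply_moves --steps '[{"dx": -0.5,"dy": 0,"dz": 0.85,"ax": 0,"ay": 0,"az": 0,"hand": 0},{"dx": -1,"dy": 0,"dz": 1.7,"ax": 0,"ay": 0,"az": 0,"hand": 0},{"dx": -1,"dy": 0,"dz": 1.7,"ax": 0,"ay": 0,"az": 0,"hand": 0}]'

```text
t: 12.3
tcp_pos: [0.6166, -0.0433, 0.0818]
tcp_rot: [-180.0, -46.1, 6.2]
ft_force: [-0.5, 0.4, 0.0]
width: 0.0002
finger_force: 0.2
```

Emit:
apply_moves --steps '[{"dx": -0.5,"dy": 0,"dz": 0.85,"ax": 0,"ay": 0,"az": 0,"hand": 0},{"dx": -0.75,"dy": 0,"dz": 1.3,"ax": 0,"ay": 0,"az": 0,"hand": 0},{"dx": -0.75,"dy": 0,"dz": 1.3,"ax": 0,"ay": 0,"az": 0,"hand": 0}]'

```text
t: 12.6
tcp_pos: [0.6171, -0.0434, 0.0802]
tcp_rot: [-180.0, -46.1, 6.2]
ft_force: [-1.5, 0.6, 0.0]
width: 0.0001
finger_force: 0.8
```

Emit:
apply_moves --steps '[{"dx": -0.5,"dy": 0,"dz": 0.85,"ax": 0,"ay": 0,"az": 0,"hand": 0},{"dx": -1,"dy": 0,"dz": 1.7,"ax": 0,"ay": 0,"az": 0,"hand": 0},{"dx": -1.5,"dy": 0,"dz": 2.5,"ax": 0,"ay": 0,"az": 0,"hand": 0},{"dx": -1.5,"dy": 0,"dz": 2.5,"ax": 0,"ay": 0,"az": 0,"hand": 0}]'

```text
t: 13.0
tcp_pos: [0.6179, -0.0432, 0.0772]
tcp_rot: [-180.0, -46.1, 6.2]
ft_force: [-2.9, 0.1, 3.3]
width: 0.0004
finger_force: 1.8
```

Emit:
apply_moves --steps '[{"dx": -0.5,"dy": 0,"dz": 0.85,"ax": 0,"ay": 0,"az": 0,"hand": 0},{"dx": -0.8,"dy": 0,"dz": 1.4,"ax": 0,"ay": 0,"az": 0,"hand": 0},{"dx": -0.8,"dy": 0,"dz": 1.4,"ax": 0,"ay": 0,"az": 0,"hand": 0}]'

```text
t: 13.3
tcp_pos: [0.6183, -0.0432, 0.0758]
tcp_rot: [-180.0, -46.1, 6.2]
ft_force: [-4.4, 0.7, 3.7]
width: 0.0004
finger_force: 2.4
```

Emit:
apply_moves --steps '[{"dx": 0,"dy": 0,"dz": 0,"ax": 0,"ay": 0,"az": 0,"hand": 0},{"dx": 0,"dy": 0,"dz": 0,"ax": 0,"ay": 0,"az": 0,"hand": 0},{"dx": 0,"dy": 0,"dz": 0,"ax": 0,"ay": 0,"az": 0,"hand": 0},{"dx": 0,"dy": 0,"dz": 0,"ax": 0,"ay": 0,"az": 0,"hand": 0},{"dx": 0,"dy": 0,"dz": 0,"ax": 0,"ay": 0,"az": 0,"hand": 0},{"dx": 0,"dy": 0,"dz": 0,"ax": 0,"ay": 0,"az": 0,"hand": 0},{"dx": 0,"dy": 0,"dz": 0,"ax": 0,"ay": 0,"az": 0,"hand": 0},{"dx": 0,"dy": 0,"dz": 0,"ax": 0,"ay": 0,"az": 0,"hand": 0}]'

```text
t: 14.1
tcp_pos: [0.6184, -0.0433, 0.0758]
tcp_rot: [-180.0, -46.1, 6.2]
ft_force: [-3.9, 0.9, 3.8]
width: 0.0005
finger_force: 2.5
```

Emit:
apply_moves --steps '[{"dx": 0.5,"dy": 0,"dz": -2,"ax": 0,"ay": 0,"az": 0,"hand": 0},{"dx": 0.5,"dy": 0,"dz": -10,"ax": 0,"ay": 0,"az": 0,"hand": 0},{"dx": 0.5,"dy": 0,"dz": -22,"ax": 0,"ay": 0,"az": 0,"hand": 0},{"dx": 0.5,"dy": -14,"dz": -22,"ax": 0,"ay": 0,"az": 0,"hand": 0},{"dx": 0.5,"dy": -28,"dz": -22,"ax": 0,"ay": 0,"az": 0,"hand": 0},{"dx": 0.5,"dy": -28,"dz": -22,"ax": 0,"ay": 0,"az": 0,"hand": 0}]'

```text
t: 14.7
tcp_pos: [0.5998, -0.0163, 0.0918]
tcp_rot: [-180.0, -46.1, 6.3]
ft_force: [0.0, 1.0, -0.5]
width: 0.0004
finger_force: 0.0
```

```bash
python3 look.py pics/n4.png; python3 -c "
from plan import *
o=robot.observe()
p=np.array([.6166,-.0433,.0728])+.028*ys; R=Rt(46)@E('z',180);go(o,p,R)"
```

```text
14.7 [ 0.5998 -0.0163  0.0918] [-179.9696  -46.0821    6.2686] [ 0.0248  0.9927 -0.5263]
scene [310 236]
top [299 212]
d [-4.3 -0.3 22.9] a [ 0.    -0.015 -0.003]
```

View pics/n4.png

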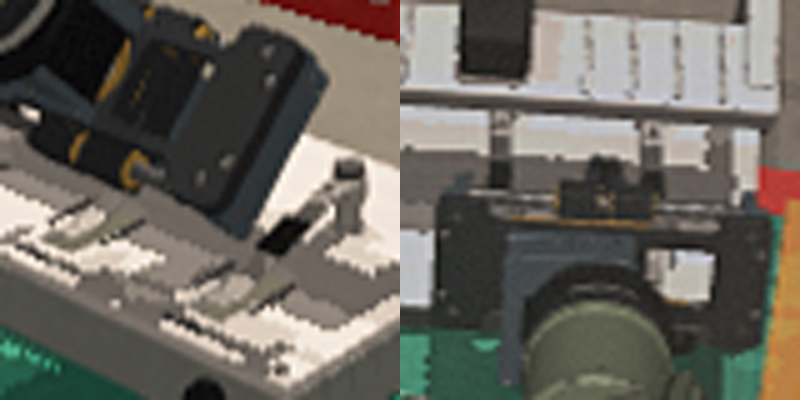

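The finger stands just left of the right clip's black pad, which is at crop (285,235), and nothing touches. I'll lower it beside the pad, then sweep to the right.

Emit:
apply_moves --steps '[{"dx": -1,"dy": 0,"dz": 8,"ax": 0,"ay": 0,"az": 0,"hand": 0},{"dx": -3,"dy": 0,"dz": 16,"ax": 0,"ay": 0,"az": 0,"hand": 0},{"dx": -4,"dy": 0,"dz": 23,"ax": 0,"ay": 0,"az": 0,"hand": 0},{"dx": -4,"dy": 0,"dz": 23,"ax": 0,"ay": 0,"az": 0,"hand": 0},{"dx": -4,"dy": 0,"dz": 23,"ax": 0,"ay": 0,"az": 0,"hand": 0}]'

```text
t: 15.3
tcp_pos: [0.6137, -0.0157, 0.0719]
tcp_rot: [-180.0, -46.0, 6.2]
ft_force: [-0.3, 0.5, 0.7]
width: 0.0006
finger_force: 0.0
```

Emit:
apply_moves --steps '[{"dx": 0,"dy": 2,"dz": 0,"ax": 0,"ay": 0,"az": 0,"hand": 0},{"dx": 0,"dy": 4,"dz": 0,"ax": 0,"ay": 0,"az": 0,"hand": 0},{"dx": 0,"dy": 6,"dz": 0,"ax": 0,"ay": 0,"az": 0,"hand": 0},{"dx": 0,"dy": 8,"dz": 0,"ax": 0,"ay": 0,"az": 0,"hand": 0}]'

```text
t: 15.7
tcp_pos: [0.6146, -0.0238, 0.0729]
tcp_rot: [-180.0, -46.1, 6.2]
ft_force: [-0.1, 0.1, 0.2]
width: 0.0011
finger_force: 0.0
```

Emit:
apply_moves --steps '[{"dx": 0,"dy": 2,"dz": 0,"ax": 0,"ay": 0,"az": 0,"hand": 0},{"dx": 0,"dy": 4,"dz": 0,"ax": 0,"ay": 0,"az": 0,"hand": 0},{"dx": 0,"dy": 6,"dz": 0,"ax": 0,"ay": 0,"az": 0,"hand": 0},{"dx": 0,"dy": 8,"dz": 0,"ax": 0,"ay": 0,"az": 0,"hand": 0}]'

```text
t: 16.1
tcp_pos: [0.6154, -0.0314, 0.0726]
tcp_rot: [-180.0, -46.1, 6.3]
ft_force: [0.1, 2.3, -0.1]
width: 0.0005
finger_force: 0.9
```

Emit:
apply_moves --steps '[{"dx": 0,"dy": 2,"dz": 0,"ax": 0,"ay": 0,"az": 0,"hand": 0},{"dx": 0,"dy": 4,"dz": 0,"ax": 0,"ay": 0,"az": 0,"hand": 0},{"dx": 0,"dy": 6,"dz": 0,"ax": 0,"ay": 0,"az": 0,"hand": 0},{"dx": 0,"dy": 8,"dz": 0,"ax": 0,"ay": 0,"az": 0,"hand": 0},{"dx": 0.3,"dy": 10,"dz": 0.3,"ax": 0,"ay": 0,"az": 0,"hand": 0},{"dx": 0.5,"dy": 12,"dz": 0.5,"ax": 0,"ay": 0,"az": 0,"hand": 0}]'

```text
t: 16.7
tcp_pos: [0.6175, -0.0434, 0.0726]
tcp_rot: [-180.0, -46.1, 6.2]
ft_force: [-0.3, 1.8, -0.0]
width: 0.0004
finger_force: 1.0
```

Emit:
apply_moves --steps '[{"dx": 0.2,"dy": 2,"dz": 0.2,"ax": 0,"ay": 0,"az": 0,"hand": 0},{"dx": 0.3,"dy": 4,"dz": 0.3,"ax": 0,"ay": 0,"az": 0,"hand": 0},{"dx": 0.4,"dy": 6,"dz": 0.4,"ax": 0,"ay": 0,"az": 0,"hand": 0},{"dx": 0.5,"dy": 8,"dz": 0.5,"ax": 0,"ay": 0,"az": 0,"hand": 0},{"dx": 0.6,"dy": 10,"dz": 0.6,"ax": 0,"ay": 0,"az": 0,"hand": 0},{"dx": 0.7,"dy": 12,"dz": 0.7,"ax": 0,"ay": 0,"az": 0,"hand": 0}]'

```text
t: 17.3
tcp_pos: [0.6198, -0.0554, 0.0728]
tcp_rot: [-180.0, -46.1, 6.2]
ft_force: [-0.3, 2.5, 0.5]
width: 0.0006
finger_force: 1.0
```

Emit:
apply_moves --steps '[{"dx": 0.1,"dy": 1.5,"dz": 0.1,"ax": 0,"ay": 0,"az": 0,"hand": 0},{"dx": 0.2,"dy": 3,"dz": 0.2,"ax": 0,"ay": 0,"az": 0,"hand": 0},{"dx": 0.3,"dy": 4,"dz": 0.3,"ax": 0,"ay": 0,"az": 0,"hand": 0},{"dx": 0.3,"dy": 5,"dz": 0.3,"ax": 0,"ay": 0,"az": 0,"hand": 0},{"dx": 0.4,"dy": 6,"dz": 0.4,"ax": 0,"ay": 0,"az": 0,"hand": 0},{"dx": 0.4,"dy": 7,"dz": 0.4,"ax": 0,"ay": 0,"az": 0,"hand": 0}]'

```text
t: 17.9
tcp_pos: [0.6211, -0.0621, 0.0726]
tcp_rot: [-180.0, -46.1, 6.2]
ft_force: [-1.1, 1.3, 1.0]
width: 0.0005
finger_force: 0.9
```

Emit:
apply_moves --steps '[{"dx": 0,"dy": 0.5,"dz": 0,"ax": 0,"ay": 0,"az": 0,"hand": 0},{"dx": 0,"dy": 1,"dz": 0,"ax": 0,"ay": 0,"az": 0,"hand": 0}]'

```text
t: 18.1
tcp_pos: [0.6212, -0.0631, 0.0726]
tcp_rot: [-180.0, -46.1, 6.2]
ft_force: [-0.5, 1.2, 1.4]
width: 0.0006
finger_force: 0.9
```

```bash
python3 look.py pics/n5.png
```

```text
18.1 [ 0.6212 -0.0631  0.0726] [-179.976   -46.0684    6.2101] [-0.5155  1.1664  1.4052]
scene [332 248]
top [315 210]
```

View pics/n5.png

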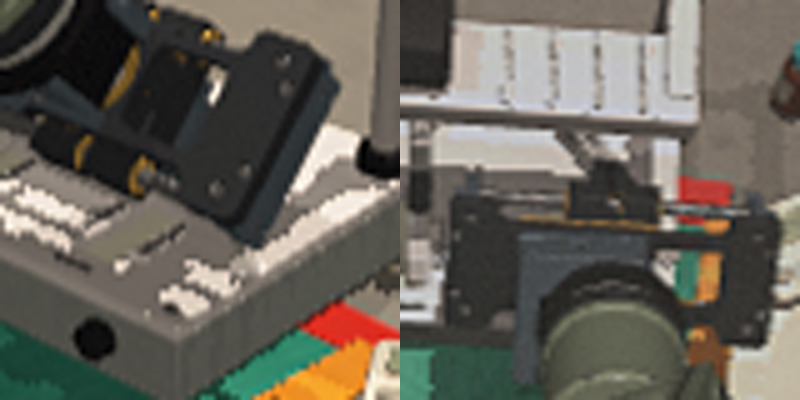

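The picture shows the leaf swung out to the right, at top crop (575,135)-(600,170). The stop has not been reached yet. I'll continue in fine steps.

Emit:
apply_moves --steps '[{"dx": 0.1,"dy": 0.5,"dz": 0.1,"ax": 0,"ay": 0,"az": 0,"hand": 0},{"dx": 0.1,"dy": 1,"dz": 0.1,"ax": 0,"ay": 0,"az": 0,"hand": 0}]'

```text
t: 18.4
tcp_pos: [0.6214, -0.064, 0.0726]
tcp_rot: [-180.0, -46.1, 6.2]
ft_force: [0.3, 2.0, 0.6]
width: 0.0004
finger_force: 1.0
```

Emit:
apply_moves --steps '[{"dx": 0.1,"dy": 0.5,"dz": 0.1,"ax": 0,"ay": 0,"az": 0,"hand": 0},{"dx": 0.1,"dy": 1,"dz": 0.1,"ax": 0,"ay": 0,"az": 0,"hand": 0}]'

```text
t: 18.6
tcp_pos: [0.6215, -0.0648, 0.0725]
tcp_rot: [-180.0, -46.1, 6.2]
ft_force: [-2.6, 2.7, 1.8]
width: 0.0008
finger_force: 1.5
```

Emit:
apply_moves --steps '[{"dx": 0,"dy": 0.4,"dz": 0,"ax": 0,"ay": 0,"az": 0,"hand": 0},{"dx": 0,"dy": 0.8,"dz": 0,"ax": 0,"ay": 0,"az": 0,"hand": 0}]'

```text
t: 18.8
tcp_pos: [0.6215, -0.0656, 0.0725]
tcp_rot: [-180.0, -46.1, 6.2]
ft_force: [-2.9, 3.8, 1.7]
width: 0.0003
finger_force: 1.9
```

Emit:
apply_moves --steps '[{"dx": 0,"dy": 0.4,"dz": 0,"ax": 0,"ay": 0,"az": 0,"hand": 0},{"dx": 0,"dy": 0.8,"dz": 0,"ax": 0,"ay": 0,"az": 0,"hand": 0}]'

```text
t: 19.0
tcp_pos: [0.6215, -0.0663, 0.0725]
tcp_rot: [-180.0, -46.1, 6.3]
ft_force: [-1.9, 5.3, 2.2]
width: 0.0006
finger_force: 2.3
```

Emit:
apply_moves --steps '[{"dx": 0,"dy": 0.3,"dz": 0,"ax": 0,"ay": 0,"az": 0,"hand": 0},{"dx": 0,"dy": 0.6,"dz": 0,"ax": 0,"ay": 0,"az": 0,"hand": 0}]'

```text
t: 19.2
tcp_pos: [0.6215, -0.0668, 0.0725]
tcp_rot: [-180.0, -46.0, 6.3]
ft_force: [-2.6, 5.9, 2.0]
width: 0.0005
finger_force: 2.5
```

Emit:
apply_moves --steps '[{"dx": 0,"dy": -4,"dz": 0,"ax": 0,"ay": 0,"az": 0,"hand": 0},{"dx": 0,"dy": -15,"dz": 0,"ax": 0,"ay": 0,"az": 0,"hand": 0},{"dx": 0,"dy": -15,"dz": -25,"ax": 0,"ay": 0,"az": 0,"hand": 0},{"dx": 0,"dy": -15,"dz": -60,"ax": 0,"ay": 0,"az": 0,"hand": 0},{"dx": 0,"dy": -15,"dz": -100,"ax": 0,"ay": 0,"az": 0,"hand": 0},{"dx": 0,"dy": -15,"dz": -120,"ax": 0,"ay": 0,"az": 0,"hand": 0},{"dx": 0,"dy": -15,"dz": -120,"ax": 0,"ay": 0,"az": 0,"hand": 0}]'

```text
t: 19.9
tcp_pos: [0.5339, -0.0627, 0.1584]
tcp_rot: [179.8, -46.3, 6.3]
ft_force: [1.0, 0.1, -0.7]
width: 0.0004
finger_force: 0.0
```

```bash
python3 - <<'E'
from plan import *
from bench import optics
o=robot.observe();print(o['t'],o['qpos'].round(1),o['tcp_pos'],o['ft_force'])
c=[]
for n,(x,y) in(("scene",(255,190)),("top",(230,165))):
    d=optics.get_image(n); np.savez(n+"1.npz",**d); c.append(cv2.resize(d["pixels"][y:y+100,x:x+100],None,fx=4,fy=4,interpolation=cv2.INTER_CUBIC))
cv2.imwrite("pics/n6.png",np.hstack(c))
E
```

```text
19.9 [-18.5   7.  134.7 106.5  18.2 -34.9] [ 0.5339 -0.0627  0.1584] [ 0.9587  0.1241 -0.7365]
```

View pics/n6.png

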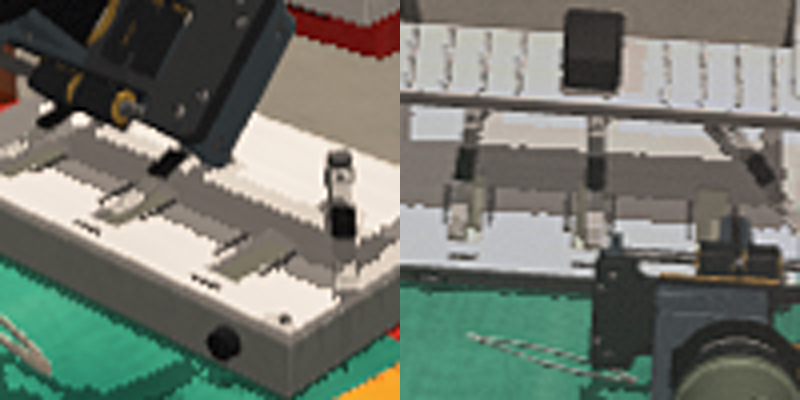

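The picture shows the right clip swung well out, with its pad at scene (342,220) and top (762,168). The left and middle clips are over their windows. I'll measure the swing angle.

```bash
python3 - <<'E'
from h import *
from scipy import ndimage
def blob(f,s,thr=60):
    g=np.load(f)["pixels"].max(2); l,n=ndimage.label(g<thr); r,c=int(round(s[1])),int(round(s[0]))
    k=l[r,c]; ys_,xs_=np.nonzero(l==k); w=thr-g[ys_,xs_].astype(float); return [(xs_*w).sum()/w.sum(),(ys_*w).sum()/w.sum()],len(xs_),g[r,c]
a=blob("scene1.npz",(342/4+255,220/4+190)); b=blob("top1.npz",(362/4+230,168/4+165)); print(a,b)
P=tri([a[0]],[b[0]])[0]; print(P)
piv=np.array([.6134,-.0442,.0617])+.0512*xs
v=P-piv; print(np.array([v@xs,v@ys]),np.arctan2(-v@ys,-v@xs),np.hypot(v@xs,v@ys))
for s in((466,160),(597,168)): print(blob("top1.npz",((s[0]-400)/4+230,s[1]/4+165)))
print(blob("scene1.npz",(165/4+255,163/4+190)))
E
```

```text
([np.float64(340.2408163265306), np.float64(245.21516034985422)], 49, np.uint8(20)) ([np.float64(319.520295202952), np.float64(207.0369003690037)], 36, np.uint8(45))
[ 0.6282 -0.0733  0.0621]
[-0.0397 -0.0305] 0.6557249020490884 0.05003135503470362
([np.float64(245.65448504983388), np.float64(205.90863787375415)], 33, np.uint8(41))
([np.float64(278.3444055944056), np.float64(207.81293706293707)], 34, np.uint8(44))
([np.float64(296.374358974359), np.float64(230.44761904761904)], 34, np.uint8(21))
```

It measures about 0.66 rad, with roughly ±0.04 uncertainty. I'll push once more, up to about 9-10 N, to be sure it is on the stop.

Emit:
apply_moves --steps '[{"dx": 0,"dy": 0,"dz": 40,"ax": 0,"ay": 0,"az": 0,"hand": 0},{"dx": 0,"dy": 0,"dz": 80,"ax": 0,"ay": 0,"az": 0,"hand": 0},{"dx": 0,"dy": 0,"dz": 110,"ax": 0,"ay": 0,"az": 0,"hand": 0},{"dx": 0,"dy": 0,"dz": 120,"ax": 0,"ay": 0,"az": 0,"hand": 0},{"dx": 0,"dy": 4,"dz": 120,"ax": 0,"ay": 0,"az": 0,"hand": 0},{"dx": 0,"dy": 8,"dz": 120,"ax": 0,"ay": 0,"az": 0,"hand": 0},{"dx": 0,"dy": 11,"dz": 120,"ax": 0,"ay": 0,"az": 0,"hand": 0},{"dx": 0,"dy": 11,"dz": 120,"ax": 0,"ay": 0,"az": 0,"hand": 0}]'

```text
t: 20.8
tcp_pos: [0.6211, -0.0638, 0.0732]
tcp_rot: [180.0, -46.1, 6.2]
ft_force: [-1.4, 0.9, 1.4]
width: 0.0009
finger_force: 0.6
```

Emit:
apply_moves --steps '[{"dx": 0,"dy": 0.5,"dz": 0,"ax": 0,"ay": 0,"az": 0,"hand": 0},{"dx": 0,"dy": 1,"dz": 0,"ax": 0,"ay": 0,"az": 0,"hand": 0}]'

```text
t: 21.0
tcp_pos: [0.6212, -0.0643, 0.0732]
tcp_rot: [180.0, -46.1, 6.2]
ft_force: [-1.4, 2.4, -0.3]
width: 0.0005
finger_force: 1.1
```

Emit:
apply_moves --steps '[{"dx": 0,"dy": 0.5,"dz": 0,"ax": 0,"ay": 0,"az": 0,"hand": 0},{"dx": 0,"dy": 1,"dz": 0,"ax": 0,"ay": 0,"az": 0,"hand": 0}]'

```text
t: 21.2
tcp_pos: [0.6214, -0.0648, 0.0728]
tcp_rot: [-180.0, -46.1, 6.3]
ft_force: [-1.3, 3.2, 1.4]
width: 0.0008
finger_force: 1.8
```

Emit:
apply_moves --steps '[{"dx": 0,"dy": 0.5,"dz": 0,"ax": 0,"ay": 0,"az": 0,"hand": 0},{"dx": 0,"dy": 1,"dz": 0,"ax": 0,"ay": 0,"az": 0,"hand": 0}]'

```text
t: 21.4
tcp_pos: [0.6216, -0.0657, 0.0726]
tcp_rot: [-180.0, -46.1, 6.3]
ft_force: [-2.7, 5.5, 1.3]
width: 0.0006
finger_force: 2.3
```

Emit:
apply_moves --steps '[{"dx": 0,"dy": 0.5,"dz": 0,"ax": 0,"ay": 0,"az": 0,"hand": 0},{"dx": 0,"dy": 1,"dz": 0,"ax": 0,"ay": 0,"az": 0,"hand": 0},{"dx": 0,"dy": 1.5,"dz": 0,"ax": 0,"ay": 0,"az": 0,"hand": 0},{"dx": 0,"dy": 1.5,"dz": 0,"ax": 0,"ay": 0,"az": 0,"hand": 0}]'

```text
t: 21.8
tcp_pos: [0.6217, -0.067, 0.0726]
tcp_rot: [-180.0, -46.1, 6.3]
ft_force: [-3.3, 5.6, 1.8]
width: 0.0003
finger_force: 2.7
```

Emit:
apply_moves --steps '[{"dx": 0,"dy": -4,"dz": 0,"ax": 0,"ay": 0,"az": 0,"hand": 0},{"dx": 0,"dy": -15,"dz": 0,"ax": 0,"ay": 0,"az": 0,"hand": 0},{"dx": 0,"dy": -15,"dz": -25,"ax": 0,"ay": 0,"az": 0,"hand": 0},{"dx": 0,"dy": -15,"dz": -60,"ax": 0,"ay": 0,"az": 0,"hand": 0},{"dx": 0,"dy": -15,"dz": -100,"ax": 0,"ay": 0,"az": 0,"hand": 0},{"dx": 0,"dy": -15,"dz": -120,"ax": 0,"ay": 0,"az": 0,"hand": 0},{"dx": 0,"dy": -15,"dz": -120,"ax": 0,"ay": 0,"az": 0,"hand": 0},{"dx": 0,"dy": -15,"dz": -120,"ax": 0,"ay": 0,"az": 0,"hand": 0}]'

```text
t: 22.6
tcp_pos: [0.5352, -0.0628, 0.1567]
tcp_rot: [180.0, -46.2, 6.2]
ft_force: [0.3, 0.6, -0.1]
width: 0.0002
finger_force: 0.0
```

```bash
python3 - <<'E'
from h import *
from scipy import ndimage
from bench import robot,optics
def blob(d,s,thr=60):
    g=d["pixels"].max(2); l,n=ndimage.label(g<thr); k=l[s[1],s[0]]
    y,x=np.nonzero(l==k); w=thr-g[y,x].astype(float); return [(x*w).sum()/w.sum(),(y*w).sum()/w.sum()]
s,t=optics.get_image("scene"),optics.get_image("top")
a=blob(s,(340,245));b=blob(t,(320,207));P=tri([a],[b])[0]
v=P-(np.array([.6134,-.0442,.0617])+.0512*xs); print(a,b,P,np.arctan2(-v@ys,-v@xs))
print(blob(t,(246,205)),blob(t,(278,207)),robot.observe()["ft_force"],robot.observe()["tcp_pos"])
# hub tops: dark-grey line of leaf in top view -> heading of the leaf, right clip
g=cv2.cvtColor(t["pixels"],cv2.COLOR_BGR2GRAY); print(g[192:220,304:334:1][::2])
E
```

```text
[np.float64(340.2432590855803), np.float64(245.21101992966)] [np.float64(319.50367647058823), np.float64(207.05514705882354)] [ 0.6282 -0.0732  0.0621] 0.6550064687309253
[np.float64(245.7102177554439), np.float64(205.8458961474037)] [np.float64(278.3649373881932), np.float64(207.87656529516994)] [-1.117  -0.1652 -0.4259] [ 0.5352 -0.0624  0.1554]
[[181 185 197 202 202 203 208 187 169 203 197 202 202 200 200 197 200 203
  171 105 173 203 196 197 192 194 192 193 194 196]
 [ 73  71  71  69  75  73  75  74  79  80  83  83  85  85  85  86  90  91
   93  97 100 101 103 122 134 148 154 161 171 165]
 [202 175  87  75  63  76 105 111 100  75  90  96  93  80  58  58  64  70
   71  73  71  71  68  64  65  65  67  70  71  77]
 [196 198 169  86  85  78  71 111 162 142 115 144 172 200 201 183 121 116
  120 120 116 150 203 197 196 201 171  45  72 102]
 [183 184 187 187 159  83  90  93 127 165 141 138 146 179 190 190 163  97
  124 112  86 139 201 195 194 198 177  90 101 103]
 [187 183 181 183 189 164  80  88  89  90  88  85  85  85 117 144 106  92
   92  95  89 129 193 183 183 188 171  91 100 106]

[... 300 characters left out ...]
 99  84  55  43  40  40
   40  69  99  87 130 192 187 183 146  90  98 101]
 [ 98  95  92  93  94  97  95  95  92  96  96  91  93  94  88  47  35  41
   49  70  87 134 190 188 188 178 125  90  94  97]
 [ 90  96  99  94  85  89  87  82  91  98  96  95  97  94  99  98  91  87
   78  78  73 130 200 187 186 176 122  92  96  96]
 [ 99 108 106 108 106 109 107 103  90  97  94  91  94  93  95  94  96  88
   75  80  76  67 110 179 193 178 119  72  76  83]
 [107 108 106 104 106 105 108 112 107  81  94 123 119 109  89  98 117 110
   92 100 104 117 161 158 180 176 103  95 102  99]
 [108 106 106 104 104 107 110 109  88  68  90 127 121 122 120 120 119 120
  121 119 110  83 101 130 138 142 111  97 101  99]]
```

The second, harder push left the clip exactly where it was, so it is on its stop. The sound clips have not moved and the robot is clear, so I'm handing in.

```bash
python3 -c "
from bench import job
print(job.finish_job())"
```

```text
the job is handed in; nothing more can be done
None
```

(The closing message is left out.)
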